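# Sweep the test tiles into the tile bay

## Robot

A 6-joint arm with a two-finger parallel gripper is mounted at the origin on the work surface; the furniture and walls round the work are solid. World frame = base frame: x ahead of the robot, y to its left, z up, the work surface at z = 0. Lengths are in m, angles in rad, forces in N, time in s.
With the tool pointing down it reaches from about 0.3 to 0.875 m from the base axis. Payload 6.4 kg.
Tool frame: the origin (TCP) lies between the finger pads; the fingertips stand 19 mm ahead of it and the grasp point (between the pads) is the TCP; x points along the fingers, y is the direction in which the jaws open and shut, and the axes are right-handed (so a half turn about x gives the same grasp; the last joint's range is limited). The gripper opens to 85 mm and grips with 20 to 120 N. Pads are 22 mm wide; open, the fingers measure 114 mm over their backs; the gripper's body (76 mm by 85 mm) begins 54 mm behind the grasp point. The pads swing forward as they close: fully open they stand 13 mm farther back than shut.
Start: joints at [-1.314, 0.181, 1.607, -0, 1.354, -0.206], TCP at [0.257, -0.515, 0.25] pointing down, gripper open.
Joint ranges: [-2.99, 2.99], [-0.89, 2.07], [0.3, 2.58], [-1.14, 4.28], [0, 2.63], [-3.12, 3.12]. Speed limits (rad/s): [2.57, 2.57, 3.01, 3.14, 3.14, 3.14].

## Interface

Orientations are given as a unit quaternion [x, y, z, w].
In Python, from workcell import status, viewer, arm gives the robot as it stands.
- The arm moves only by the shell command python3 -m crank 'ROWS'. ROWS is JSON, a list of rows, each an object of numbers: "dx", "dy", "dz": the shift along the tool's x, y, z in mm; "wx", "wy", "wz": the turn, a rotation vector about the tool's x, y, z in degrees; "gripper": the gripper command: -1 is fully open, 1 is shut, values between are in proportion. In form: [{"dx": .., "dy": .., "dz": .., "wx": .., "wy": .., "wz": .., "gripper": ..}, ...]. A call has 1 to 5 rows; each row is the pose to reach, as a shift and turn from the pose measured when the call began, along the tool's axes at that moment; what a row does not reach only later rows make up. A row lasts 1/12 s, in which the tool goes at most 41.7 mm and 7.16 degrees, less where a joint would pass 70% of its speed; a pose out of reach is approached as far as the arm can. A call with a gripper value outside its range is refused whole. The fingers move at their own pace and stop on an object; the grip force is fixed at half the most. Time passes only in rows, so rows that repeat a pose let the fingers close. It gives the time, the measured TCP pose, the force and the opening at its end, in the units of the state.
- status.get_obs(): the state, without advancing time (a new reading comes with each control period).
- viewer.grab_frame(name): name is "side" or "top" or "wrist"; returns (picture, depth): 400x640x3 uint8, red, green, blue; 400x640 float32, m along the optical axis (not along the pixel's ray), 0 where there is no reading.
- viewer.camera_info(name): a dict with "fx", "fy", "cx", "cy" (pixels), "dist" ([k1, k2, p1, p2, k3] as OpenCV has them; the pictures are not rectified), "world_to_cam" (4x4, takes a point from world to camera coordinates). Camera axes: x right, y down, z forward; pixel columns grow to the right and rows downward; lengths in m; the calibration is good to about 2 mm. A picture is of the moment at which its call begins: read the wrist's pose just before it. camera_info takes no time and is no camera call; for the wrist camera it gives the pose at the moment of the call.
- arm.job_done(): hands the job in, once; it reports no verdict.
The state is a dict: "clock": time; "joint_pos": joint angles; "joint_vel": joint speeds; "joint_efforts": joint torques, N m; "eef_pos": TCP position; "orientation": TCP orientation; "wrist_force": force on the tool from outside, world axes, zero at the start; "wrist_torque": the same for the moment, N m; "width": opening from 0.0 (shut) to 1.0 (fully open).
Only numpy, scipy, OpenCV 4.12 (cv2) and the standard library are available. Lean on these libraries where they do the work, as an engineer would, in place of code of your own. Each camera call takes 0.05 s, during which the arm holds its last target.

## Task

Sweep the three loose test tiles along the table top into the three-sided wooden bay, through its open side, using only the fingertips or the outside of the fingers. Do not pick any tile up: slide them, until all three lie flat on the bay's floor, past its open edge. Leave the blue-lidded jar, the wooden stamp block and the tin cutter standing where they are.

Things in the scene. Friction and masses are not known exactly. Their poses are not given: they have to be found in the camera images.
- bay: fixed bay: light wooden walls 10 mm thick, 22 mm high, on the table round a blue felt liner flush with the table (no step). Inside 180 mm along its x, 100 mm along its y. Origin: centre of the inner floor, table height, z up. Back wall's inner face at y = -50 mm, side walls' at x = -90 and +90 mm; the +y side is open, its edge at y = +50 mm, facing roughly world +y (robot's left)
- test_tile_1: loose fired clay test tile with green glaze, 34 x 34 mm, 7 mm thick (the firm edge is 6 mm high), about 30 g; origin at the centre of its underside, z up, sides along its x and y; yaw within 0.4 rad of square to the world axes at the start
- test_tile_2: loose fired clay test tile with rust-red glaze, 36 x 36 mm, 7 mm thick (the firm edge is 6 mm high), about 30 g; origin at the centre of its underside, z up, sides along its x and y; yaw within 0.4 rad of square to the world axes at the start
- test_tile_3: loose fired clay test tile with pale grey-green glaze, 40 x 40 mm, 7 mm thick (the firm edge is 6 mm high), about 30 g; origin at the centre of its underside, z up, sides along its x and y; yaw within 0.4 rad of square to the world axes at the start
- glaze_jar_blue: bystander: loose glaze jar with a blue screw lid, 45 mm across, 56 mm high, origin at the centre of its underside; stands beyond the tiles, seen from the robot
- stamp_block: bystander: loose carved wooden stamp block with a turned knob, 37 x 42 mm, 46 mm high, origin at the centre of its underside; stands between the robot and the tiles
- round_cutter: bystander: loose fluted tin cutter, a ring 50 mm across, 22 mm high, origin at the centre of its underside; stands between the robot and the bay
- chest_corner (a point): obstacle: top corner, nearest the robot and the tiles, of the fixed wooden tool chest on the left of the table. From here the chest runs 256 mm to world +x and about 195 mm to world +y, and is solid down to the table; keep the arm over it or clear of it. It does not move

How it is judged:
By the outcome, as a careful person would: the job done as asked, in the order asked, and still so for the second after the job is handed in, with the robot touching nothing.
It also fails if it takes over 72 s, if anything falls off the work surface, if the arm or the gripper's body presses on something with over 40 N, if the wrist force passes 120 N, or if a joint passes its speed limit or range.

## Working session

There is one attempt and no reset: what is moved stays moved. The work goes in short steps, Python scripts to look and compute and a shell command to move; the robot and the scene stay as the last step left them, time stands still between calls to the robot, and variables do not carry over. Pictures are saved under pics/ and viewed, and the job is handed in when it is done.

```bash
mkdir -p pics; ls
python3 - <<'E'
from workcell import status, viewer, arm
import cv2,numpy as np
print(status.get_obs())
for n in ["top","side"]:
    p,d=viewer.grab_frame(n); cv2.imwrite(f"pics/{n}0.png",p[:,:,::-1]); np.savez(f"{n}0.npz",p=p,d=d)
    c=viewer.camera_info(n); print(n,c)
E
```

```text
pics
{'clock': 0.0, 'joint_pos': array([-1.31429598e+00,  1.81544489e-01,  1.60797979e+00,  6.50125456e-06,
        1.35378859e+00, -2.06305885e-01]), 'joint_vel': array([ 1.01072010e-03, -1.32093170e-03, -1.12245936e-03, -4.57386243e-04,
       -5.83191639e-05, -5.46983208e-04]), 'joint_efforts': array([ 9.39504457e-05, -4.44881022e+01, -3.51335299e+01, -3.56236369e-04,
        9.07746231e-03,  1.01372282e-05]), 'eef_pos': array([ 0.25659908, -0.51400781,  0.24939581]), 'orientation': array([-0.68824608, -0.16277783,  0.68827212, -0.16156172]), 'wrist_force': array([0.16670769, 0.39236322, 0.65998145]), 'wrist_torque': array([ 0.01386384, -0.02842688,  0.00767186]), 'width': 0.9972290781509461}
top {'fx': 435.8591382174384, 'fy': 435.8591382174384, 'cx': 319.06667239758286, 'cy': 203.860065778961, 'dist': array([-0.04888146,  0.        ,  0.        ,  0.        ,  0.        ]), 'world_to_cam': array([[-0.02008544, -0.99967607, -0.01563132, -0.07645243],
       [-0.99301135,  0.02176527, -0.11599452,  0.50252146],
       [ 0.11629717,  0.01319228, -0.99312685,  0.89522257],
       [ 0.        ,  0.        ,  0.        ,  1.        ]])}
side {'fx': 492.03810161830233, 'fy': 492.03810161830233, 'cx': 319.0273590443925, 'cy': 197.3034015585627, 'dist': array([-0.13501724,  0.        ,  0.        ,  0.        ,  0.        ]), 'world_to_cam': array([[-0.98566328, -0.16840414, -0.01038965,  0.46997187],
       [-0.09938767,  0.62926723, -0.77080792,  0.19411369],
       [ 0.13634512, -0.75872446, -0.63698289,  0.9223342 ],
       [ 0.        ,  0.        ,  0.        ,  1.        ]])}
```

View pics/top0.png

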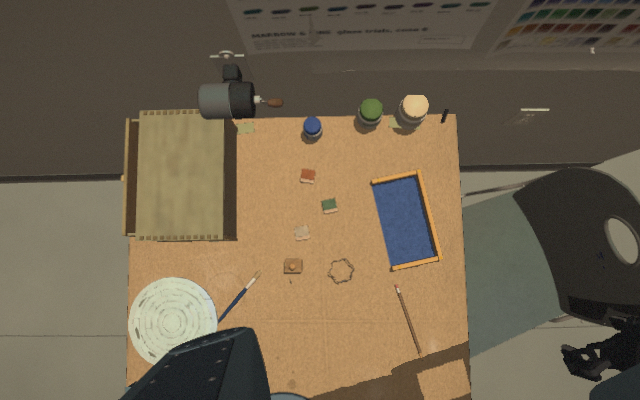

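View pics/side0.png

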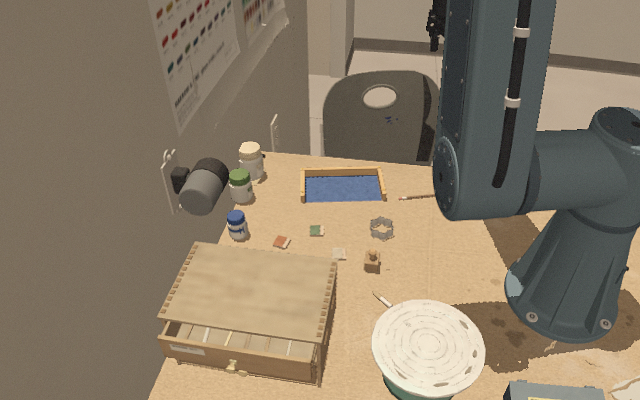

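The top view shows red (307,175), green (329,205) and grey (302,233) tiles. The jar is at (313,128), the stamp at (292,266), the cutter at (342,270), and the bay runs from (372,182) to (438,265), opening left. Next I'll measure them.

```bash
cat > h.py <<'E'
import cv2,numpy as np
from workcell import status, viewer, arm
def ray(c,uv,z):
    K=np.array([[c['fx'],0,c['cx']],[0,c['fy'],c['cy']],[0,0,1]])
    n=cv2.undistortPoints(np.array(uv,float).reshape(-1,1,2),K,np.array(c['dist'])).reshape(-1,2)
    T=c['world_to_cam'];R=T[:3,:3];o=-R.T@T[:3,3]
    d=np.c_[n,np.ones(len(n))]@R
    return o+d*((z-o[2])/d[:,2])[:,None]
def proj(c,P):
    K=np.array([[c['fx'],0,c['cx']],[0,c['fy'],c['cy']],[0,0,1]])
    T=c['world_to_cam']
    return cv2.projectPoints(np.array(P,float).reshape(-1,1,3),cv2.Rodrigues(T[:3,:3])[0],T[:3,3],K,np.array(c['dist']))[0].reshape(-1,2)
E
python3 - <<'E'
from h import *
p=np.load('top0.npz')['p']; c=viewer.camera_info('top')
cr=p[100:290,220:450]; cv2.imwrite('pics/crop0.png',cv2.resize(cr,(690,570),interpolation=cv2.INTER_CUBIC)[:,:,::-1])
print('bay',ray(c,[(372,182),(422,170),(438,262),(393,270)],.022).round(3))
hsv=cv2.cvtColor(p,cv2.COLOR_RGB2HSV)
for n,(u,v) in dict(red=(307,175),green=(329,205),grey=(302,233)).items():
    print(n,hsv[v,u],ray(c,[(u,v)],.007).round(3)); print(hsv[v-9:v+10:2,u],)
print(ray(c,[(342,270)],.022).round(3),ray(c,[(292,266)],.03).round(3),ray(c,[(313,125)],.05).round(3),ray(c,[(223,240),(236,240)],.09).round(3))
d=np.load('top0.npz')['d'];print(d[235,220],d[200,180])
E
```

```text
bay [[ 0.546 -0.201  0.022]
 [ 0.57  -0.31   0.022]
 [ 0.373 -0.334  0.022]
 [ 0.359 -0.239  0.022]]
red [ 11 162 153] [[ 0.567 -0.062  0.007]]
[[ 16 117 190]
 [ 15 121 168]
 [ 11 166 161]
 [ 12 167 159]
 [ 12 166 154]
 [ 11 157 151]
 [ 11 156 150]
 [ 16 106 202]
 [ 15 103 146]
 [ 16 119 186]]
green [ 41  76 114] [[ 0.5   -0.108  0.007]]
[[ 16 121 186]
 [ 16 114 164]
 [ 41  76 111]
 [ 41  75 109]
 [ 42  78 114]
 [ 42  81 114]
 [ 41  74 107]
 [ 15 104 194]
 [ 15 104 167]
 [ 17 122 167]]
grey [ 17  85 182] [[ 0.441 -0.049  0.007]]
[[ 16 120 187]
 [ 17  93 170]
 [ 18  86 183]
 [ 18  88 179]
 [ 17  88 180]
 [ 18  88 185]
 [ 16  96 180]
 [ 15 104 203]
 [ 15 114 174]
 [ 16 118 186]]
[[ 0.361 -0.132  0.022]] [[ 0.371 -0.028  0.03 ]] [[ 0.667 -0.078  0.05 ]] [[0.426 0.103 0.09 ]
 [0.426 0.077 0.09 ]]
0.81267333 0.8215023
```

View pics/crop0.png

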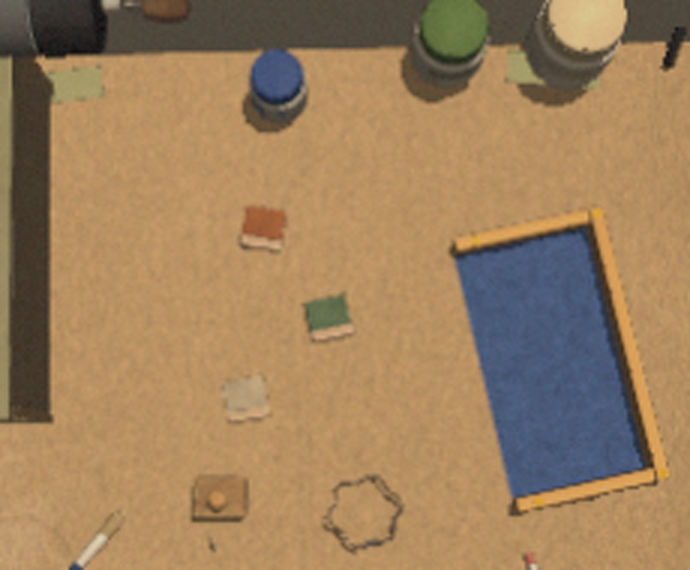

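```bash
cat >> h.py <<'E'
def comps(p,c):
    hsv=cv2.cvtColor(p,cv2.COLOR_RGB2HSV).astype(int);H,S,V=[hsv[...,i] for i in range(3)]
    return hsv,H,S,V
def largest(m,uv=None,r=40):
    n,l,st,ce=cv2.connectedComponentsWithStats(m.astype(np.uint8)); best=0;ba=0
    for i in range(1,n):
        if st[i,4]>ba: best,ba=i,st[i,4]
    return (l==best)
def tiles(p,c,box):
    u0,v0,u1,v1=box;hsv,H,S,V=comps(p,c); w=np.zeros(H.shape,bool);w[v0:v1,u0:u1]=1
    out={}
    for n,m in dict(red=(H<14)&(S>138)&(V>110),green=(H>25)&(H<75)&(S>40)&(S<200)).items():
        k=largest(m&w);v,u=np.nonzero(k)
        if len(u)<20: out[n]=None;continue
        P=ray(c,np.c_[u,v],.007)[:,:2]; r=cv2.minAreaRect((P*1000).astype(np.float32)); out[n]=(P.mean(0).round(4),r,len(u))
    return out
def tool(): 
    from scipy.spatial.transform import Rotation as Ro
    o=status.get_obs();return o,Ro.from_quat(o['orientation'])
def goto(xy,z,dirw):
    "tool offset to reach: tool x down, tool +/-z along dirw"
    from scipy.spatial.transform import Rotation as Ro
    o,R=tool(); d=np.array([dirw[0],dirw[1],0.]);d/=np.linalg.norm(d)
    for s in (1,-1):
        X=np.array([0,0,-1.]);Z=s*d;Y=np.cross(Z,X)
        w=(R.inv()*Ro.from_matrix(np.c_[X,Y,Z])).as_rotvec(degrees=True)
        t=R.inv().apply(np.array([xy[0],xy[1],z])-o['eef_pos'])*1000
        print('s',s,'d',t.round(1),'w',w.round(2))
E
python3 - <<'E'
from h import *
p=np.load('top0.npz')['p']; c=viewer.camera_info('top')
for k,v in tiles(p,c,(280,150,350,250)).items(): print(k,v)
hsv,H,S,V=comps(p,c)
w=np.zeros(H.shape,bool);w[223:243,292:314]=1
print(S[222:244,290:316])
m=largest((H>95)&(H<125)&(S>100)&(np.arange(640)[None]>360)&(np.arange(400)[:,None]>150)&(np.arange(400)[:,None]<290))
v,u=np.nonzero(m);P=ray(c,np.c_[u,v],0.)[:,:2]
r=cv2.minAreaRect((P*1000).astype(np.float32));print(r,cv2.boxPoints(r))
print('chest',ray(c,[(223,240)],.135))
o,R=tool();print(R.as_matrix().round(3))
E
```

```text
red (array([ 0.5701, -0.063 ]), ((570.1929931640625, -62.997764587402344), (28.451522827148438, 20.43608283996582), 79.05882263183594), 123)
green (array([ 0.5028, -0.1071]), ((502.80853271484375, -107.11246490478516), (19.692485809326172, 28.501178741455078), 10.1350736618042), 122)
[[122 119 119 120 120 119 117 118 117 120 117 115 119 119 119 119 122 118
  119 120 121 118 117 120 117 115]
 [119 119 117 119 117 121 119 118 120 119 121 119 116 118 119 118 119 119
  121 121 118 119 118 121 120 121]
 [122 117 116 121 117 119 120 116 117 125 122 117 120 120 117 120 120 121
  118 115 118 116 119 117 118 123]
 [118 120 122 120 119 122 117 120 117 117 123 119 121 110 108 102  96 103
  119 119 119 116 116 119 119 123]
 [116 120 117 122 120 122 118 110 109 103  98  94  93  91  93  92  89  92
  115 120 117 121 117 117 120 122]
 [121 119 119 118 106 100  91  95  95  91  89  90  87  89  88  87  90  96
  111 124 117 120 115 119 117 117]
 [116 121 118 113  99  86  88  89  89  86  86  86  86  86  88  88  88  93
  109 119 121 123 121 119 121 120]
 [121 120 123 119  99  89  87  88  89  86  86  86  8
[... 1200 characters left out ...]
 119 114 114 122 117
  117 118 119 121 120 116 119 122]
 [119 121 120 117 116 120 119 117 117 121 118 117 119 120 116 120 118 119
  117 123 121 118 117 121 121 113]
 [117 121 119 119 115 119 121 118 116 118 121 120 118 122 118 122 121 119
  119 117 118 120 122 118 125 119]
 [119 120 117 118 121 117 120 119 119 119 116 117 119 123 120 117 120 117
  117 120 116 117 118 116 120 118]]
((464.51025390625, -267.75714111328125), (176.680419921875, 96.20468139648438), 11.655254364013672) [[ 368.2738  -238.49333]
 [ 387.7093  -332.71436]
 [ 560.7467  -297.02094]
 [ 541.3112  -202.79993]]
chest [[0.42434878 0.09234207 0.135     ]]
[[-0.     0.446 -0.895]
 [ 0.002 -0.895 -0.446]
 [-1.    -0.002 -0.   ]]
```

Run:
```python
from h import *
goto((.507,-.064),.10,(-.204,-.978))
```

```text
s 1 d [ 150.1 -290.7 -424.9] w [-51.7   -0.06   0.07]
s -1 d [ 150.1 -290.7 -424.9] w [1.283e+02 9.000e-02 7.000e-02]
```

```bash
python3 -m crank '[{"dx":20,"dy":-24,"dz":-35,"wx":-7,"gripper":0.7},{"dx":40,"dy":-48,"dz":-70,"wx":-14,"gripper":0.7},{"dx":50,"dy":-70,"dz":-103,"wx":-21,"gripper":0.7},{"dx":60,"dy":-92,"dz":-135,"wx":-28,"gripper":0.7},{"dx":70,"dy":-114,"dz":-167,"wx":-35,"gripper":0.7}]'
python3 - <<'E'
from h import *
goto((.507,-.064),.10,(-.204,-.978))
E
```

```text
s 1 d [ 150.1 -290.7 -424.9] w [-51.7   -0.06   0.07]
s -1 d [ 150.1 -290.7 -424.9] w [1.283e+02 9.000e-02 7.000e-02]$[0]: bad value
```

```bash
python3 -m crank '[{"dx":20,"dy":-24,"dz":-35,"wx":-7,"wy":0,"wz":0,"gripper":0.7},{"dx":40,"dy":-48,"dz":-70,"wx":-14,"wy":0,"wz":0,"gripper":0.7},{"dx":50,"dy":-70,"dz":-103,"wx":-21,"wy":0,"wz":0,"gripper":0.7},{"dx":60,"dy":-92,"dz":-135,"wx":-28,"wy":0,"wz":0,"gripper":0.7},{"dx":70,"dy":-114,"dz":-167,"wx":-35,"wy":0,"wz":0,"gripper":0.7}]'
python3 - <<'E'
from h import *
goto((.507,-.064),.10,(-.204,-.978))
E
```

```text
clock: 0.52
eef_pos: [0.3519, -0.3414, 0.1804]
orientation: [0.607, 0.364, -0.607, 0.362]
wrist_force: [1.8, 0.3, 0.7]
width: 0.297
s 1 d [  80.9    5.8 -317.6] w [-16.41  -0.12   0.1 ]
s -1 d [  80.9    5.8 -317.6] w [1.6359e+02 1.4000e-01 1.7000e-01]
```

```bash
python3 -m crank '[{"dx":10,"dy":0,"dz":-40,"wx":-7,"wy":0,"wz":0,"gripper":0.7},{"dx":20,"dy":1,"dz":-80,"wx":-12,"wy":0,"wz":0,"gripper":0.7},{"dx":30,"dy":2,"dz":-120,"wx":-16.4,"wy":0,"wz":0,"gripper":0.7},{"dx":40,"dy":3,"dz":-160,"wx":-16.4,"wy":0,"wz":0,"gripper":0.7},{"dx":50,"dy":4,"dz":-200,"wx":-16.4,"wy":0,"wz":0,"gripper":0.7}]'
python3 - <<'E'
from h import *
goto((.507,-.064),.10,(-.204,-.978))
E
```

```text
clock: 0.93
eef_pos: [0.4503, -0.1649, 0.1302]
orientation: [0.549, 0.447, -0.548, 0.445]
wrist_force: [0.4, -0.9, -0.1]
width: 0.152
s 1 d [  30.4   35.  -110.3] w [ 0.   -0.13  0.08]
s -1 d [  30.4   35.  -110.3] w [-1.8e+02 -1.3e-01 -2.1e-01]
```

```bash
python3 -m crank '[{"dx":8,"dy":10,"dz":-35,"wx":0,"wy":0,"wz":0,"gripper":0.7},{"dx":15,"dy":22,"dz":-72,"wx":0,"wy":0,"wz":0,"gripper":0.7},{"dx":30,"dy":35,"dz":-110,"wx":0,"wy":0,"wz":0,"gripper":0.7},{"dx":30,"dy":35,"dz":-110,"wx":0,"wy":0,"wz":0,"gripper":0.7}]'
python3 - <<'E'
from h import *
goto((.507,-.064),.10,(-.204,-.978))
p,d=viewer.grab_frame('wrist');c=viewer.camera_info('wrist'); np.savez('w1.npz',p=p,d=d,c=c['world_to_cam'])
cv2.imwrite('pics/w1.png',p[:,:,::-1])
E
```

```text
clock: 1.27
eef_pos: [0.5074, -0.0584, 0.098]
orientation: [0.548, 0.45, -0.547, 0.445]
wrist_force: [-1.7, 0.5, 0.2]
width: 0.151
s 1 d [-2.1  0.7  5.6] w [ 0.28 -0.27  0.25]
s -1 d [-2.1  0.7  5.6] w [-179.72   -0.4    -0.43]
```

View pics/w1.png

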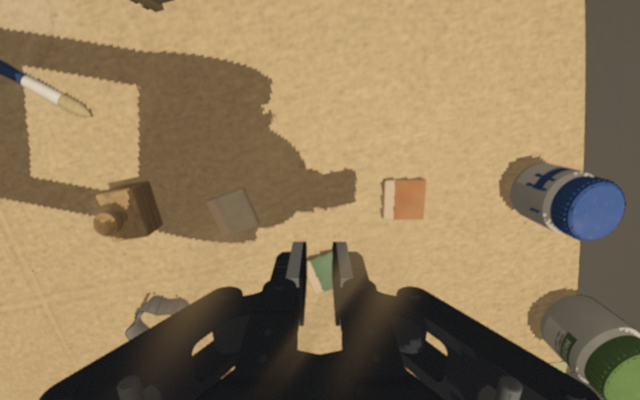

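Wrist view: the grey (233,212), red (404,199) and green (323,270) tiles all stay clear, and the fingertips at (298,245) and (341,245) are well short of the table. I'll refine the tile positions in this view.

Run:
```python
from h import *
c=viewer.camera_info('wrist')
print('grey/red corners',ray(c,[(233,212),(404,199)],.004).round(4)); 
print('red box',ray(c,[(384,180),(425,180),(384,219),(425,219)],.005).round(4)[:,:2].tolist())
print('grey box',ray(c,[(207,200),(239,188),(258,224),(226,236)],.005).round(4)[:,:2].tolist())
print('green topright edge',ray(c,[(309,259),(333,252)],.007).round(4)[:,:2].tolist())
o,R=tool()
for t in (.019,.0):
    for y in (-.0065,-.02,.0065,.02):
        print(t,y,proj(c,[o['eef_pos']+R.apply([t,y,-.011]),o['eef_pos']+R.apply([t,y,.011])]).round(0).tolist())
```

```text
grey/red corners [[ 0.4437 -0.0486  0.004 ]
 [ 0.5687 -0.0636  0.004 ]]
red box [[0.5562, -0.0464], [0.585, -0.0522], [0.552, -0.0757], [0.5819, -0.0817]]
grey box [[0.4278, -0.0357], [0.4534, -0.0316], [0.4598, -0.0611], [0.4335, -0.0658]]
green topright edge [[0.4912, -0.0957], [0.5103, -0.0936]]
0.019 -0.0065 [[306.0, 239.0], [306.0, 278.0]]
0.019 -0.02 [[279.0, 239.0], [280.0, 278.0]]
0.019 0.0065 [[332.0, 239.0], [332.0, 278.0]]
0.019 0.02 [[359.0, 239.0], [358.0, 278.0]]
0.0 -0.0065 [[304.0, 257.0], [305.0, 300.0]]
0.0 -0.02 [[273.0, 257.0], [275.0, 300.0]]
0.0 0.0065 [[334.0, 257.0], [333.0, 300.0]]
0.0 0.02 [[365.0, 257.0], [363.0, 300.0]]
```

```bash
python3 -m crank '[{"dx":30,"dy":0,"dz":2,"wx":0,"wy":0,"wz":0,"gripper":0.6},{"dx":60,"dy":0,"dz":4,"wx":0,"wy":0,"wz":0,"gripper":0.6},{"dx":72,"dy":0,"dz":4,"wx":0,"wy":0,"wz":0,"gripper":0.6},{"dx":73,"dy":0,"dz":4,"wx":0,"wy":0,"wz":0,"gripper":0.6},{"dx":74,"dy":0,"dz":4,"wx":0,"wy":0,"wz":0,"gripper":0.6}]'
python3 - <<'E'
from h import *
o,R=tool();print(R.apply([0,0,1]),R.apply([1,0,0]))
p,d=viewer.grab_frame('side');cv2.imwrite('pics/s1.png',cv2.resize(p[180:300,230:420],(760,480))[:,:,::-1])
E
```

```text
clock: 1.73
eef_pos: [0.5051, -0.0647, 0.0245]
orientation: [-0.547, -0.45, 0.548, -0.445]
wrist_force: [0.3, 0.5, 0.2]
width: 0.201
[-0.20002336 -0.97978479 -0.00352493] [-0.00529785  0.00467912 -0.99997502]
```

View pics/s1.png

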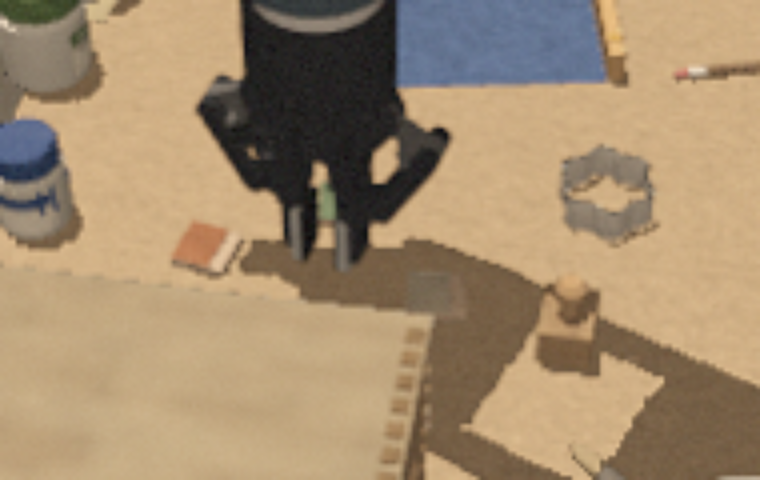

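The fork is behind the green tile and lined up with it; the red and grey tiles are clear. I'll lower it slightly and then push.

```bash
python3 -m crank '[{"dx":2,"dy":0,"dz":0,"wx":0,"wy":0,"wz":0,"gripper":0.6},{"dx":3,"dy":0,"dz":2,"wx":0,"wy":0,"wz":0,"gripper":0.6},{"dx":4,"dy":0,"dz":4,"wx":0,"wy":0,"wz":0,"gripper":0.6},{"dx":4,"dy":0,"dz":6,"wx":0,"wy":0,"wz":0,"gripper":0.6}]'
```

```text
clock: 2.12
eef_pos: [0.5052, -0.0712, 0.0219]
orientation: [0.548, 0.449, -0.548, 0.446]
wrist_force: [-0.8, 0.4, -0.5]
width: 0.2
```

```bash
python3 -m crank '[{"dx":0.5,"dy":0,"dz":8,"wx":0,"wy":0,"wz":0,"gripper":0.6},{"dx":0.5,"dy":0,"dz":18,"wx":0,"wy":0,"wz":0,"gripper":0.6},{"dx":0.5,"dy":0,"dz":28,"wx":0,"wy":0,"wz":0,"gripper":0.6},{"dx":0.5,"dy":0,"dz":40,"wx":0,"wy":0,"wz":0,"gripper":0.6},{"dx":0.5,"dy":0,"dz":52,"wx":0,"wy":0,"wz":0,"gripper":0.6}]'
python3 - <<'E'
from h import *
goto((.469,-.241),.021,(-.204,-.978))
p,d=viewer.grab_frame('top');cv2.imwrite('pics/t2.png',cv2.resize(p[100:290,220:450],(690,570),interpolation=cv2.INTER_CUBIC)[:,:,::-1])
E
```

```text
clock: 2.53
eef_pos: [0.4945, -0.1236, 0.0213]
orientation: [0.548, 0.449, -0.548, 0.446]
wrist_force: [-0.4, -0.2, 0.8]
width: 0.203
s 1 d [-1.000e-01 -1.500e+00  1.201e+02] w [ 0.23 -0.16  0.16]
s -1 d [-1.000e-01 -1.500e+00  1.201e+02] w [-179.77   -0.26   -0.26]
```

View pics/t2.png

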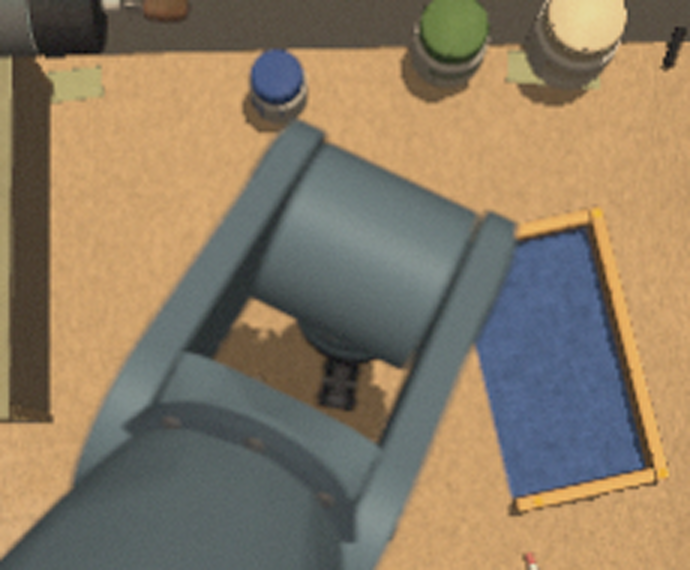

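The arm hides the tile in the top view, so I'll use the side camera from here.

```bash
python3 -m crank '[{"dx":0,"dy":0,"dz":12,"wx":0,"wy":0,"wz":0,"gripper":0.6},{"dx":0,"dy":0,"dz":25,"wx":0,"wy":0,"wz":0,"gripper":0.6},{"dx":0,"dy":-1,"dz":38,"wx":0,"wy":0,"wz":0,"gripper":0.6},{"dx":0,"dy":-1,"dz":51,"wx":0,"wy":0,"wz":0,"gripper":0.6},{"dx":0,"dy":-1,"dz":64,"wx":0,"wy":0,"wz":0,"gripper":0.6}]'
python3 - <<'E'
from h import *
goto((.469,-.241),.021,(-.204,-.978))
p,d=viewer.grab_frame('side');cv2.imwrite('pics/s2.png',cv2.resize(p[160:280,230:420],(760,480))[:,:,::-1])
E
```

```text
clock: 3.0
eef_pos: [0.4803, -0.1893, 0.0212]
orientation: [0.548, 0.448, -0.548, 0.446]
wrist_force: [0.8, 1.2, -0.5]
width: 0.204
s 1 d [ 0.1 -0.6 52.9] w [ 0.16 -0.11  0.13]
s -1 d [ 0.1 -0.6 52.9] w [-1.7984e+02 -2.1000e-01 -1.7000e-01]
```

View pics/s2.png

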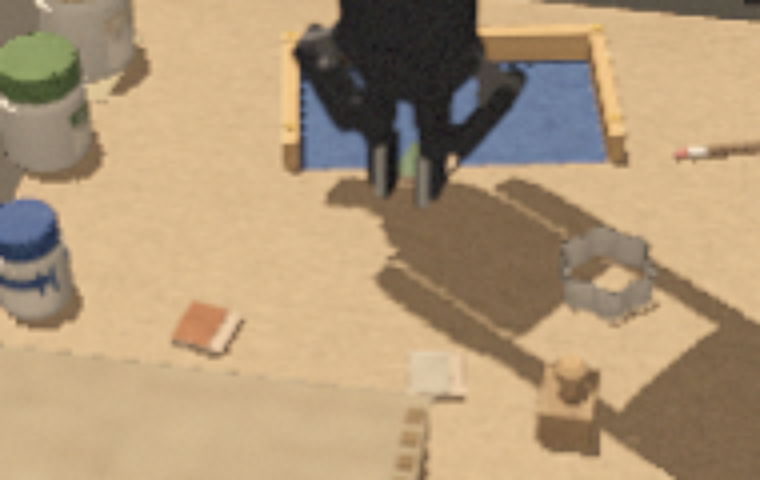

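The green tile is ahead of the fork at the bay mouth (410,160). I'll push on 56 mm, then back off and lift.

```bash
python3 -m crank '[{"dx":0,"dy":0,"dz":12,"wx":0,"wy":0,"wz":0,"gripper":0.6},{"dx":0,"dy":-1,"dz":25,"wx":0,"wy":0,"wz":0,"gripper":0.6},{"dx":0,"dy":-1,"dz":38,"wx":0,"wy":0,"wz":0,"gripper":0.6},{"dx":0,"dy":-1,"dz":49,"wx":0,"wy":0,"wz":0,"gripper":0.6},{"dx":0,"dy":-1,"dz":57,"wx":0,"wy":0,"wz":0,"gripper":0.6}]';python3 -m crank '[{"dx":0,"dy":0,"dz":0,"wx":0,"wy":0,"wz":0,"gripper":0.6},{"dx":-1,"dy":0,"dz":-8,"wx":0,"wy":0,"wz":0,"gripper":0.6},{"dx":-30,"dy":0,"dz":-16,"wx":0,"wy":0,"wz":0,"gripper":0.6},{"dx":-70,"dy":0,"dz":-20,"wx":0,"wy":0,"wz":0,"gripper":0.6},{"dx":-95,"dy":0,"dz":-45,"wx":0,"wy":0,"wz":0,"gripper":0.6}]'
python3 - <<'E'
from h import *
p,d=viewer.grab_frame('side');cv2.imwrite('pics/s3.png',cv2.resize(p[160:280,230:420],(760,480))[:,:,::-1])
# grey: bay frame
B=np.array([.4645,-.268]);a=np.radians(11.66);ex=np.array([np.cos(a),np.sin(a)]);ey=np.array([-ex[1],ex[0]])
g=np.array([.4437,-.0486]);t=B-.047*ex+.0*ey
d=t-g;L=np.linalg.norm(d);d/=L;print('dir',d,L,'start',g-d*.044,'end',t-d*.031)
goto(g-d*.044,.10,d)
E
```

```text
clock: 3.47
eef_pos: [0.4678, -0.2486, 0.0216]
orientation: [-0.548, -0.447, 0.549, -0.446]
wrist_force: [-0.0, -0.2, -1.0]
width: 0.2
clock: 3.88
eef_pos: [0.4777, -0.2058, 0.1192]
orientation: [-0.549, -0.445, 0.549, -0.447]
wrist_force: [1.7, -1.4, 1.1]
width: 0.204
dir [-0.10956032 -0.99398015] 0.2302851524360689 start [ 0.44852065 -0.00486487] end [ 0.42186626 -0.24668549]
s 1 d [  22.8  -71.4 -186.5] w [-5.4   0.06 -0.37]
s -1 d [  22.8  -71.4 -186.5] w [ 1.746e+02 -5.700e-01 -9.000e-02]
```

View pics/s3.png

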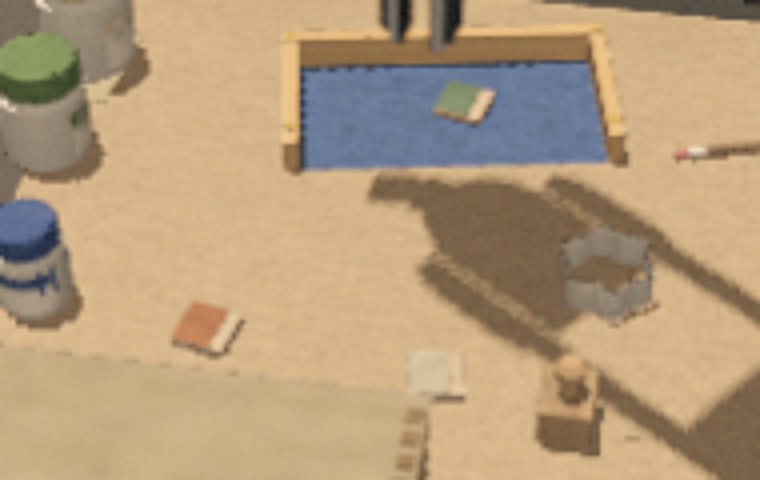

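Run:
```python
from h import *
c=viewer.camera_info('side')
P=ray(c,[(230+464/4,160+104/4),(230+434/4,160+108/4),(230+493/4,160+97/4)],.004)[:,:2]
B=np.array([.4645,-.268]);a=np.radians(11.66);ex=np.array([np.cos(a),np.sin(a)]);ey=np.array([-ex[1],ex[0]])
for q in P-B: print(q@ex,q@ey)
```

```text
-0.00826452200911019 -0.005249189158317472
0.010125989440091692 -0.002209937930250426
-0.026406201486049607 -0.011278601320555852
```

```bash
python3 -m crank '[{"dx":5,"dy":-14,"dz":-37,"wx":-3,"wy":0,"wz":0,"gripper":0.6},{"dx":10,"dy":-28,"dz":-74,"wx":-6,"wy":0,"wz":0,"gripper":0.6},{"dx":15,"dy":-42,"dz":-111,"wx":-6,"wy":0,"wz":0,"gripper":0.6},{"dx":18,"dy":-57,"dz":-148,"wx":-6,"wy":0,"wz":0,"gripper":0.6},{"dx":21,"dy":-71,"dz":-187,"wx":-6,"wy":0,"wz":0,"gripper":0.6}]';python3 - <<'E'
from h import *
B=np.array([.4645,-.268]);a=np.radians(11.66);ex=np.array([np.cos(a),np.sin(a)]);ey=np.array([-ex[1],ex[0]])
g=np.array([.4437,-.0486]);t=B-.057*ex+.0*ey
d=t-g;L=np.linalg.norm(d);d/=L;print('dir',d,L,'start',g-d*.044,'end',t-d*.031)
goto(g-d*.044,.0215,d)
E
```

```text
clock: 4.35
eef_pos: [0.4476, -0.0017, 0.1015]
orientation: [0.525, 0.473, -0.523, 0.476]
wrist_force: [1.5, -0.7, 0.2]
width: 0.198
dir [-0.1499556  -0.98869273] 0.23356084139022207 start [ 0.45029805 -0.00509752] end [ 0.41332487 -0.24887043]
s 1 d [80.   2.5  3. ] w [ 2.95  0.05 -0.34]
s -1 d [80.   2.5  3. ] w [-1.7705e+02  5.3000e-01  7.0000e-02]
```

```bash
python3 -m crank '[{"dx":30,"dy":1,"dz":2,"wx":3,"wy":0,"wz":-0.3,"gripper":0.6},{"dx":60,"dy":2,"dz":2,"wx":3,"wy":0,"wz":-0.3,"gripper":0.6},{"dx":75,"dy":2.5,"dz":2,"wx":3,"wy":0,"wz":-0.3,"gripper":0.6},{"dx":79,"dy":2.5,"dz":2,"wx":3,"wy":0,"wz":-0.3,"gripper":0.6},{"dx":80,"dy":2.5,"dz":2,"wx":3,"wy":0,"wz":-0.3,"gripper":0.6}]';python3 - <<'E'
from h import *
p,d=viewer.grab_frame('wrist');cv2.imwrite('pics/w2.png',p[:,:,::-1])
goto((.4133,-.249),.0215,(-.15,-.9887))
E
```

```text
clock: 4.77
eef_pos: [0.4491, -0.0029, 0.0206]
orientation: [-0.536, -0.462, 0.537, -0.461]
wrist_force: [1.0, 0.2, -0.3]
width: 0.2
s 1 d [  0.    0.6 248.3] w [-0.02  0.03  0.01]
s -1 d [  0.    0.6 248.3] w [ 1.7998e+02  2.0000e-02 -5.0000e-02]
```

View pics/w2.png

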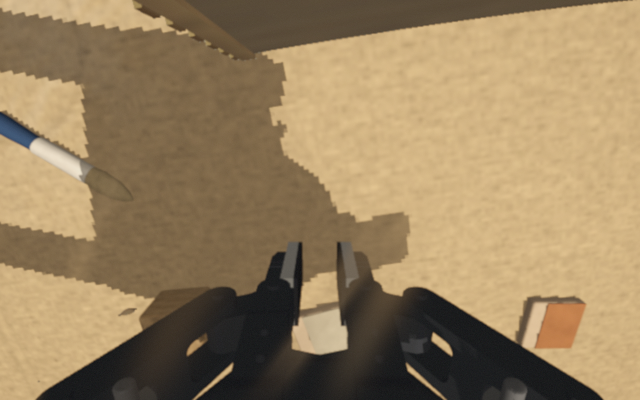

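The grey tile sits centred ahead of the fork at (320,330). Pushing.

```bash
python3 -m crank '[{"dx":0,"dy":0,"dz":10,"wx":0,"wy":0,"wz":0,"gripper":0.6},{"dx":0,"dy":0,"dz":20,"wx":0,"wy":0,"wz":0,"gripper":0.6},{"dx":0,"dy":0,"dz":31,"wx":0,"wy":0,"wz":0,"gripper":0.6},{"dx":0,"dy":0,"dz":43,"wx":0,"wy":0,"wz":0,"gripper":0.6},{"dx":0,"dy":0,"dz":56,"wx":0,"wy":0,"wz":0,"gripper":0.6}]';python3 -m crank '[{"dx":0,"dy":0,"dz":16,"wx":0,"wy":0,"wz":0,"gripper":0.6},{"dx":0,"dy":0,"dz":29,"wx":0,"wy":0,"wz":0,"gripper":0.6},{"dx":0,"dy":0,"dz":42,"wx":0,"wy":0,"wz":0,"gripper":0.6},{"dx":0,"dy":0,"dz":55,"wx":0,"wy":0,"wz":0,"gripper":0.6},{"dx":0,"dy":0,"dz":68,"wx":0,"wy":0,"wz":0,"gripper":0.6}]'
python3 - <<'E'
from h import *
p,d=viewer.grab_frame('side');cv2.imwrite('pics/s4.png',cv2.resize(p[160:280,230:420],(760,480))[:,:,::-1])
goto((.4133,-.249),.0215,(-.15,-.9887))
E
```

```text
clock: 5.23
eef_pos: [0.4422, -0.0606, 0.0226]
orientation: [0.537, 0.46, -0.536, 0.462]
wrist_force: [0.1, -1.0, 0.6]
width: 0.2
clock: 5.65
eef_pos: [0.4322, -0.1301, 0.0239]
orientation: [0.537, 0.459, -0.536, 0.462]
wrist_force: [0.5, 1.2, -0.3]
width: 0.198
s 1 d [  3.   -1.2 118.5] w [-0.16  0.2  -0.3 ]
s -1 d [  3.   -1.2 118.5] w [179.84  -0.47  -0.31]
```

View pics/s4.png

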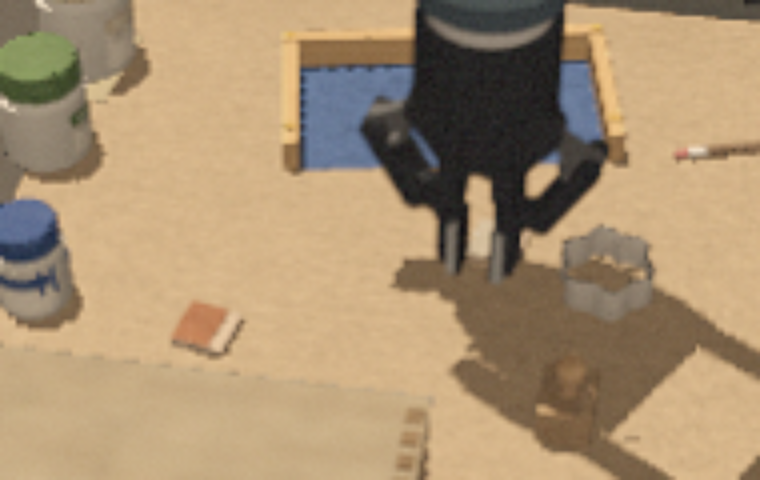

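The grey tile is still ahead of the fork and the cutter is clear. The height has crept up 2–3 mm, so I'll correct it while pushing.

```bash
python3 -m crank '[{"dx":3,"dy":0,"dz":4,"wx":0,"wy":0,"wz":0,"gripper":0.6},{"dx":3.5,"dy":0,"dz":16,"wx":0,"wy":0,"wz":0,"gripper":0.6},{"dx":3.5,"dy":-1,"dz":29,"wx":0,"wy":0,"wz":0,"gripper":0.6},{"dx":3.5,"dy":-1,"dz":42,"wx":0,"wy":0,"wz":0,"gripper":0.6},{"dx":3.5,"dy":-1,"dz":55,"wx":0,"wy":0,"wz":0,"gripper":0.6}]'
python3 - <<'E'
from h import *
goto((.4133,-.249),.0215,(-.15,-.9887))
E
```

```text
clock: 6.12
eef_pos: [0.4242, -0.1873, 0.0224]
orientation: [0.538, 0.457, -0.536, 0.463]
wrist_force: [0.4, 3.6, 11.3]
width: 0.202
s 1 d [ 1.1 -1.3 62.7] w [-0.18  0.22 -0.45]
s -1 d [ 1.1 -1.3 62.7] w [179.82  -0.7   -0.35]
```

Run:
```python
from h import *
p,d=viewer.grab_frame('side');cv2.imwrite('pics/s5.png',cv2.resize(p[160:260,290:410],(720,600))[:,:,::-1])
o=status.get_obs();print(o['wrist_force'],o['eef_pos'])
```

```text
[-0.68730646  0.64694546  7.08974444] [ 0.4243371  -0.18948828  0.02258498]
```

View pics/s5.png

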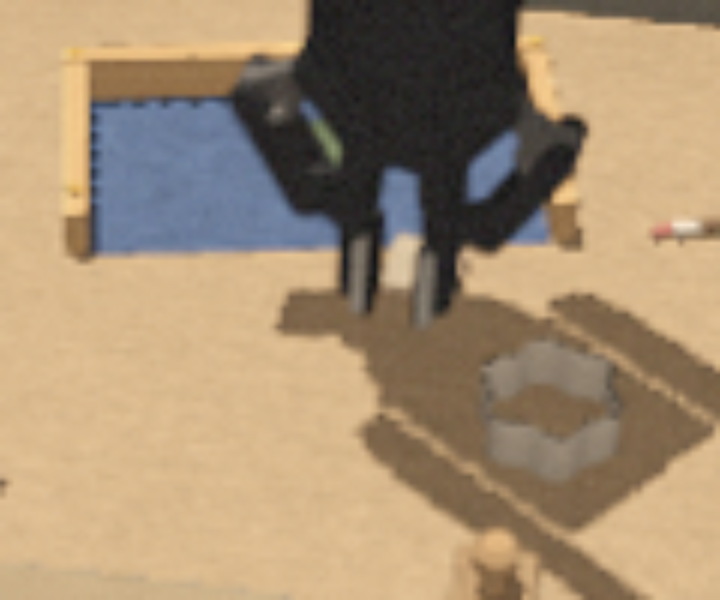

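Run:
```python
from h import *
c=viewer.camera_info('side')
print(ray(c,[(290+402/6,160+235/6)],.007),ray(c,[(290+402/6,160+290/6)],.007))
o,R=tool()
for s in (-.011,.011):print(proj(c,[o['eef_pos']+R.apply([.019,0,s])])[0]*6-[290*6,160*6])
```

```text
[[ 0.42541828 -0.22580064  0.007     ]] [[ 0.42182706 -0.19327132  0.007     ]]
[385.96052699 320.64345138]
[401.21960299 284.1950814 ]
```

The grey tile's far edge is at y≈-0.226, so its near edge (≈-0.186) has slipped under the fingers. I'll lift, back off, go lower and push again.

```bash
python3 -m crank '[{"dx":-12,"dy":0,"dz":0,"wx":0,"wy":0,"wz":0,"gripper":0.6},{"dx":-15,"dy":0,"dz":-12,"wx":0,"wy":0,"wz":-0.4,"gripper":0.6},{"dx":-15,"dy":0,"dz":-40,"wx":0,"wy":0,"wz":-0.4,"gripper":0.6},{"dx":-10,"dy":0,"dz":-45,"wx":0,"wy":0,"wz":-0.4,"gripper":0.6},{"dx":-3,"dy":0,"dz":-45,"wx":0,"wy":0,"wz":-0.4,"gripper":0.6}]'
python3 - <<'E'
from h import *
p,d=viewer.grab_frame('side');cv2.imwrite('pics/s6.png',cv2.resize(p[160:260,290:410],(720,600))[:,:,::-1])
p,d=viewer.grab_frame('wrist');cv2.imwrite('pics/w6.png',p[:,:,::-1])
goto((.4133,-.249),.0215,(-.15,-.9887))
E
```

```text
clock: 6.58
eef_pos: [0.4316, -0.1443, 0.0258]
orientation: [-0.536, -0.458, 0.537, -0.463]
wrist_force: [-0.3, 0.1, -0.7]
width: 0.199
s 1 d [  3.5  -1.2 105.5] w [-0.17  0.3  -0.02]
s -1 d [  3.5  -1.2 105.5] w [ 1.7983e+02 -3.0000e-02 -4.6000e-01]
```

View pics/s6.png

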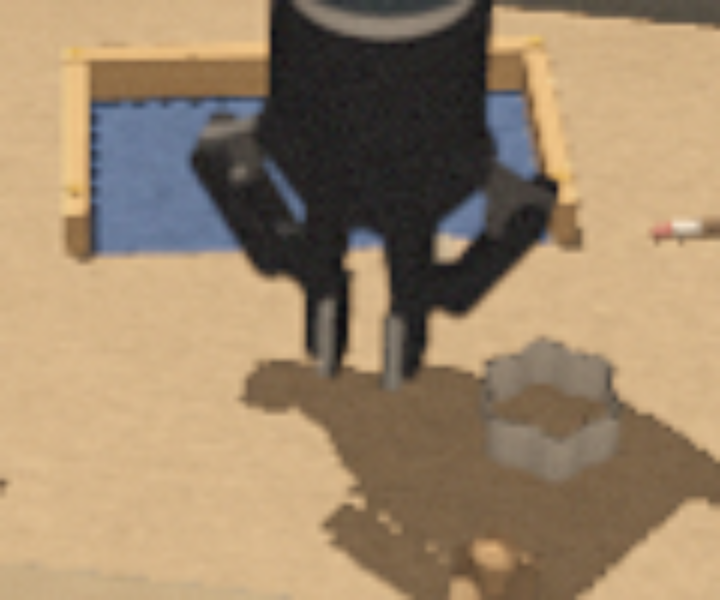

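View pics/w6.png

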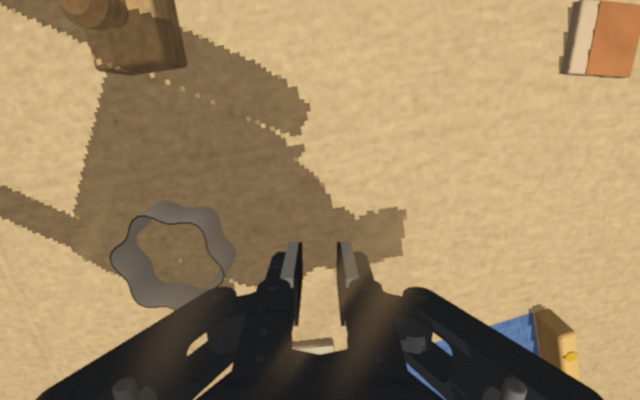

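Run:
```python
from h import *
c=viewer.camera_info('wrist');print(ray(c,[(293,343),(335,340)],.007))
c=viewer.camera_info('side');print(ray(c,[(290+467/6,160+240/6),(290+440/6,160+256/6)],.007))
```

```text
[[ 0.40853528 -0.19326567  0.007     ]
 [ 0.4317643  -0.19476518  0.007     ]]
[[ 0.40014494 -0.22672091  0.007     ]
 [ 0.40954536 -0.21549617  0.007     ]]
```

```bash
python3 -m crank '[{"dx":2,"dy":-4,"dz":0,"wx":0,"wy":0,"wz":0,"gripper":0.6},{"dx":5,"dy":-8,"dz":0,"wx":0,"wy":0,"wz":0,"gripper":0.6},{"dx":7,"dy":-8,"dz":0,"wx":0,"wy":0,"wz":0,"gripper":0.6},{"dx":7,"dy":-8,"dz":0,"wx":0,"wy":0,"wz":0,"gripper":0.6}]'
```

```text
clock: 7.02
eef_pos: [0.4226, -0.1445, 0.0191]
orientation: [-0.536, -0.459, 0.538, -0.461]
wrist_force: [-8.2, 4.1, 27.4]
width: 0.206
```

The table is reached at about z=0.0195, so I'll run at 0.0207.

```bash
python3 -m crank '[{"dx":-1.5,"dy":0,"dz":0,"wx":0,"wy":0,"wz":0,"gripper":0.6},{"dx":-1.5,"dy":0,"dz":6,"wx":0,"wy":0,"wz":0,"gripper":0.6},{"dx":-1.5,"dy":0,"dz":14,"wx":0,"wy":0,"wz":0,"gripper":0.6},{"dx":-1.5,"dy":0,"dz":23,"wx":0,"wy":0,"wz":0,"gripper":0.6},{"dx":-1.5,"dy":0.5,"dz":32,"wx":0,"wy":0,"wz":0,"gripper":0.6}]'
python3 - <<'E'
from h import *
goto((.416,-.249),.0207,(-.15,-.9887))
E
```

```text
clock: 7.43
eef_pos: [0.4177, -0.1772, 0.0205]
orientation: [-0.536, -0.459, 0.539, -0.461]
wrist_force: [0.6, -0.0, 0.1]
width: 0.202
s 1 d [ 0.1  9.4 71.2] w [-0.21  0.29  0.04]
s -1 d [ 0.1  9.4 71.2] w [ 1.7979e+02  6.0000e-02 -4.6000e-01]
```

```bash
python3 -m crank '[{"dx":0,"dy":0,"dz":8,"wx":0,"wy":0,"wz":0,"gripper":0.6},{"dx":0,"dy":0.5,"dz":17,"wx":0,"wy":0,"wz":0,"gripper":0.6},{"dx":0,"dy":1,"dz":26,"wx":0,"wy":0,"wz":0,"gripper":0.6},{"dx":0,"dy":2,"dz":35,"wx":0,"wy":0,"wz":0,"gripper":0.6},{"dx":0,"dy":2.5,"dz":44,"wx":0,"wy":0,"wz":0,"gripper":0.6}]'
python3 - <<'E'
from h import *
p,d=viewer.grab_frame('side');cv2.imwrite('pics/s7.png',cv2.resize(p[160:260,290:410],(720,600))[:,:,::-1])
goto((.412,-.249),.0207,(-.15,-.9887))
E
```

```text
clock: 7.85
eef_pos: [0.4133, -0.2221, 0.0206]
orientation: [-0.536, -0.459, 0.539, -0.461]
wrist_force: [0.3, 0.1, 0.2]
width: 0.201
s 1 d [ 0.4  2.2 25.2] w [-0.25  0.37 -0.03]
s -1 d [ 0.4  2.2 25.2] w [ 1.7975e+02 -4.0000e-02 -5.7000e-01]
```

View pics/s7.png

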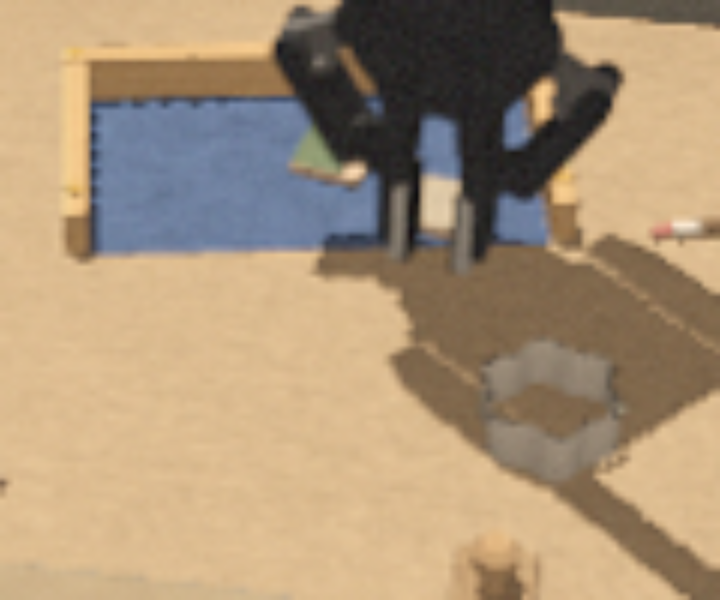

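The grey tile (440,200) is being pushed cleanly into the bay. I'll finish the push and then retreat.

```bash
python3 -m crank '[{"dx":0,"dy":0,"dz":7,"wx":0,"wy":0,"wz":0,"gripper":0.6},{"dx":0,"dy":0.5,"dz":14,"wx":0,"wy":0,"wz":0,"gripper":0.6},{"dx":0,"dy":1,"dz":21,"wx":0,"wy":0,"wz":0,"gripper":0.6},{"dx":0,"dy":2,"dz":26,"wx":0,"wy":0,"wz":0,"gripper":0.6},{"dx":0,"dy":2,"dz":29,"wx":0,"wy":0,"wz":0,"gripper":0.6}]'
python3 -m crank '[{"dx":0,"dy":0,"dz":0,"wx":0,"wy":0,"wz":0,"gripper":0.6},{"dx":-1,"dy":0,"dz":-8,"wx":0,"wy":0,"wz":0,"gripper":0.6},{"dx":-30,"dy":0,"dz":-14,"wx":0,"wy":0,"wz":0,"gripper":0.6},{"dx":-70,"dy":0,"dz":-20,"wx":0,"wy":0,"wz":0,"gripper":0.6},{"dx":-95,"dy":20,"dz":-50,"wx":0,"wy":0,"wz":0,"gripper":0.6}]'
python3 - <<'E'
from h import *
p,d=viewer.grab_frame('side');cv2.imwrite('pics/s8.png',cv2.resize(p[160:280,230:420],(760,480))[:,:,::-1])
B=np.array([.4645,-.268]);a=np.radians(11.66);ex=np.array([np.cos(a),np.sin(a)]);ey=np.array([-ex[1],ex[0]])
g=np.array([.5685,-.064]);print(-ex); s=g+.046*ex;print(s)
goto(s,.10,-ex)
E
```

```text
clock: 8.32
eef_pos: [0.4114, -0.2536, 0.0213]
orientation: [-0.536, -0.458, 0.539, -0.462]
wrist_force: [0.9, -0.4, 0.5]
width: 0.198
clock: 8.73
eef_pos: [0.4365, -0.2091, 0.1169]
orientation: [-0.536, -0.457, 0.54, -0.461]
wrist_force: [2.1, -2.1, 1.1]
width: 0.202
[-0.97936414 -0.20210362]
[ 0.61355075 -0.05470323]
s 1 d [  21.5  144.7 -175.9] w [69.39  0.08 -0.81]
s -1 d [  21.5  144.7 -175.9] w [-1.1061e+02  9.0000e-01  9.0000e-02]
```

View pics/s8.png

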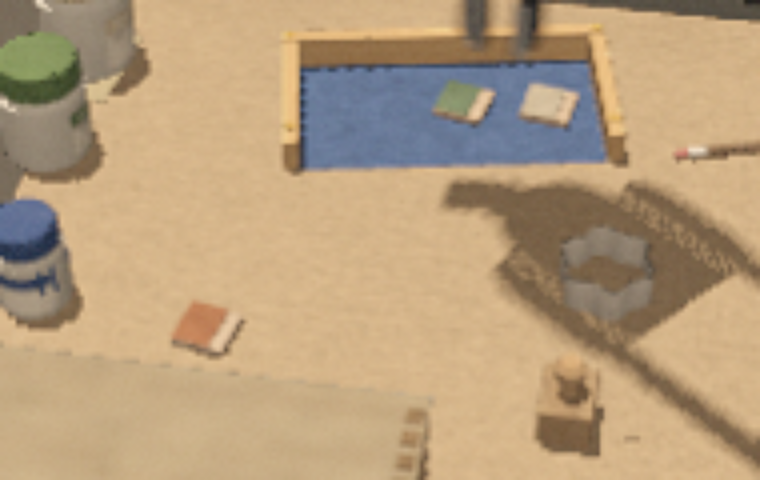

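Green and grey are both in the bay at (463,102) and (549,104). For red, I'll push it toward the robot along -bay x first, then straight in.

Run:
```python
from h import *
print(status.get_obs()['joint_pos'])
c=viewer.camera_info('side');print(ray(c,[(230+35/4,160+325/4),(230+4/4,160+300/4),(230+68/4,160+298/4)],.0))
print(ray(c,[(230+172/4,160+346/4),(230+215/4,160+355/4)],.0),ray(c,[(230+243/4,160+318/4),(230+190/4,160+303/4)],.007))
```

```text
[-0.67663603  0.1441689   1.93629558 -0.00279467  1.04796364 -0.51908805]
[[ 6.61184555e-01 -5.38338439e-02  0.00000000e+00]
 [ 6.83661206e-01 -6.97366572e-02  0.00000000e+00]
 [ 6.49352702e-01 -7.69820118e-02  1.11022302e-16]]
[[ 5.84409673e-01 -5.04566035e-02  1.11022302e-16]
 [ 5.60387688e-01 -4.76366704e-02  1.11022302e-16]] [[ 0.549827   -0.07027945  0.007     ]
 [ 0.58041167 -0.07694444  0.007     ]]
```

```bash
python3 -m crank '[{"dx":0,"dy":15,"dz":-18,"wx":7,"wy":0,"wz":0,"gripper":0.6},{"dx":0,"dy":30,"dz":-36,"wx":14,"wy":0,"wz":0,"gripper":0.6},{"dx":2,"dy":45,"dz":-54,"wx":21,"wy":0,"wz":0,"gripper":0.6},{"dx":4,"dy":60,"dz":-72,"wx":28,"wy":0,"wz":-0.2,"gripper":0.6},{"dx":6,"dy":75,"dz":-90,"wx":35,"wy":0,"wz":-0.4,"gripper":0.6}]'
python3 - <<'E'
from h import *
goto((.6135,-.0535),.1,(-.979,-.202))
E
```

```text
clock: 9.2
eef_pos: [0.5317, -0.1265, 0.1153]
orientation: [-0.651, -0.272, 0.652, -0.277]
wrist_force: [-0.3, -0.7, -0.2]
width: 0.196
s 1 d [  14.9    7.6 -109.4] w [34.11  0.07 -0.41]
s -1 d [  14.9    7.6 -109.4] w [-1.4589e+02  5.4000e-01  1.0000e-01]
```

```bash
python3 -m crank '[{"dx":0,"dy":2,"dz":-22,"wx":7,"wy":0,"wz":0,"gripper":0.6},{"dx":0,"dy":3,"dz":-44,"wx":14,"wy":0,"wz":0,"gripper":0.6},{"dx":2,"dy":5,"dz":-66,"wx":21,"wy":0,"wz":0,"gripper":0.6},{"dx":8,"dy":6,"dz":-88,"wx":28,"wy":0,"wz":-0.2,"gripper":0.6},{"dx":14,"dy":7.6,"dz":-109,"wx":34,"wy":0,"wz":-0.4,"gripper":0.6}]'
python3 -m crank '[{"dx":0,"dy":0,"dz":0,"wx":0,"wy":0,"wz":0,"gripper":0.6}]'
python3 - <<'E'
from h import *
goto((.6135,-.0535),.0207,(-.979,-.202))
p,d=viewer.grab_frame('wrist');cv2.imwrite('pics/w9.png',p[:,:,::-1])
p,d=viewer.grab_frame('side');cv2.imwrite('pics/s9.png',cv2.resize(p[160:280,200:390],(760,480))[:,:,::-1])
E
```

```text
clock: 9.62
eef_pos: [0.6137, -0.0516, 0.1006]
orientation: [-0.703, -0.071, 0.704, -0.071]
wrist_force: [0.7, -0.5, -0.4]
width: 0.206
clock: 9.7
eef_pos: [0.6148, -0.0483, 0.0993]
orientation: [-0.703, -0.07, 0.704, -0.07]
wrist_force: [-0.5, -0.3, -0.2]
width: 0.199
s 1 d [78.6  5.   2.2] w [-0.3   0.08  0.07]
s -1 d [78.6  5.   2.2] w [ 1.797e+02  1.100e-01 -1.200e-01]
```

View pics/w9.png

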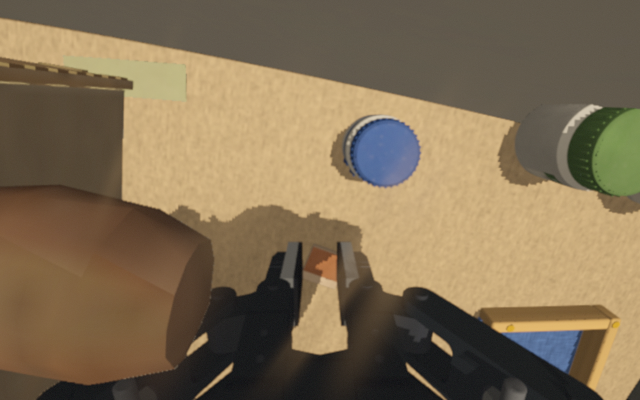

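View pics/s9.png

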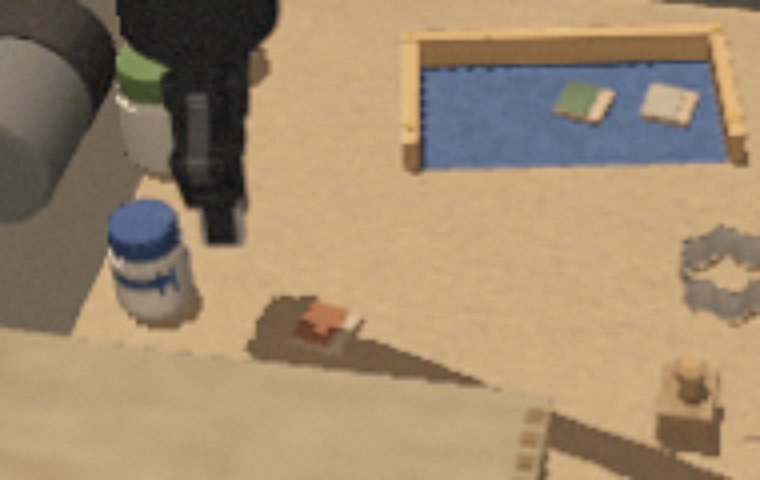

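The wrist view shows the red tile (323,263) between the fingers, with the jar (385,150) clear. A large brown object at (100,280) is close to the camera, so I'll locate it before descending.

Run:
```python
from h import *
p,d=viewer.grab_frame('wrist');c=viewer.camera_info('wrist')
T=c['world_to_cam'];o=-T[:3,:3].T@T[:3,3];print('cam',o, 'eef',status.get_obs()['eef_pos'])
K=np.array([[c['fx'],0,c['cx']],[0,c['fy'],c['cy']],[0,0,1]])
for uv in [(30,200),(100,195),(180,215),(205,260),(190,330),(100,375),(100,280),(10,280)]:
    n=cv2.undistortPoints(np.array([[uv]],float),K,np.array(c['dist']))[0,0]
    z=d[uv[1],uv[0]];print(uv,z,(T[:3,:3].T@(np.array([n[0],n[1],1])*z)+o).round(3))
```

```text
cam [ 0.68596543 -0.03548681  0.22290009] eef [ 0.61295101 -0.05075216  0.10005759]
(30, 200) 0.0 [ 0.686 -0.035  0.223]
(100, 195) 0.0 [ 0.686 -0.035  0.223]
(180, 215) 0.0 [ 0.686 -0.035  0.223]
(205, 260) 0.24894562 [ 0.551  0.03  -0.001]
(190, 330) 0.09032843 [ 0.617 -0.011  0.148]
(100, 375) 0.07345976 [0.614 0.004 0.165]
(100, 280) 0.0 [ 0.686 -0.035  0.223]
(10, 280) 0.0 [ 0.686 -0.035  0.223]
```

Run:
```python
from h import *
z=np.load('top0.npz');d=z['d'];c=viewer.camera_info('top');T=c['world_to_cam'];o=-T[:3,:3].T@T[:3,3]
K=np.array([[c['fx'],0,c['cx']],[0,c['fy'],c['cy']],[0,0,1]])
for uv in [(259,100),(265,101),(270,102),(275,103),(279,103),(281,103),(240,98),(253,88),(253,110),(240,115),(215,98),(230,72)]:
    n=cv2.undistortPoints(np.array([[uv]],float),K,np.array(c['dist']))[0,0]
    q=d[uv[1],uv[0]];print(uv,q,(T[:3,:3].T@(np.array([n[0],n[1],1])*q)+o).round(3))
p,dd=viewer.grab_frame('top');cv2.imwrite('pics/t9.png',cv2.resize(p[50:250,180:420],(720,600))[:,:,::-1])
```

```text
(259, 100) 0.72701454 [0.653 0.007 0.246]
(265, 101) 0.76433927 [0.664 0.002 0.21 ]
(270, 102) 0.76965666 [ 0.664 -0.006  0.204]
(275, 103) 0.7689817 [ 0.662 -0.015  0.204]
(279, 103) 0.7714712 [ 0.662 -0.022  0.202]
(281, 103) 0.7726747 [ 0.663 -0.025  0.201]
(240, 98) 0.7052957 [0.649 0.035 0.268]
(253, 88) 0.7324124 [0.675 0.018 0.243]
(253, 110) 0.725603 [0.636 0.017 0.245]
(240, 115) 0.72235477 [0.627 0.039 0.248]
(215, 98) 0.7058106 [0.65  0.076 0.268]
(230, 72) 0.71998024 [0.698 0.054 0.259]
```

View pics/t9.png

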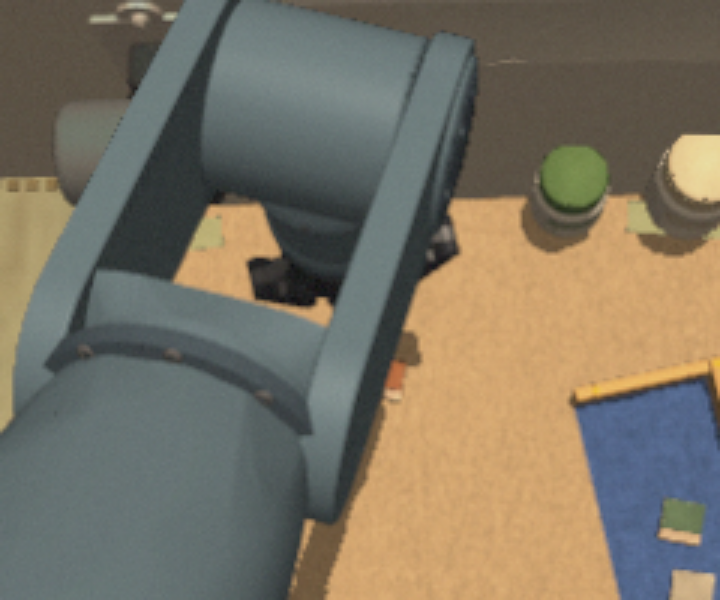

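The clay mill's handle (tip ≈ (0.66,-0.03, z 0.2)) sits right beside the gripper and camera, so descending here is unsafe. I'll back out along -y. The new plan for red is to push it along -bay y first, away from the mill, then sideways, then in.

```bash
python3 -m crank '[{"dx":0,"dy":15,"dz":0,"wx":0,"wy":0,"wz":0,"gripper":0.6},{"dx":0,"dy":40,"dz":2,"wx":0,"wy":0,"wz":0,"gripper":0.6},{"dx":0,"dy":75,"dz":20,"wx":0,"wy":0,"wz":0,"gripper":0.6},{"dx":0,"dy":80,"dz":55,"wx":-5,"wy":0,"wz":0,"gripper":0.6},{"dx":0,"dy":80,"dz":90,"wx":-12,"wy":0,"wz":0,"gripper":0.6}]'
python3 - <<'E'
from h import *
z=np.load('top0.npz');d=z['d'];c=viewer.camera_info('top');T=c['world_to_cam'];o=-T[:3,:3].T@T[:3,3]
K=np.array([[c['fx'],0,c['cx']],[0,c['fy'],c['cy']],[0,0,1]])
for uv in [(371,110),(313,125),(413,105)]:
    n=cv2.undistortPoints(np.array([[uv]],float),K,np.array(c['dist']))[0,0]
    q=d[uv[1],uv[0]];print(uv,q,(T[:3,:3].T@(np.array([n[0],n[1],1])*q)+o).round(3))
goto((.564,-.018),.1,(.1,-.995))
E
```

```text
clock: 10.32
eef_pos: [0.5405, -0.152, 0.1011]
orientation: [-0.692, -0.145, 0.692, -0.146]
wrist_force: [-0.9, -0.4, -0.2]
width: 0.2
(371, 110) 0.90686816 [ 0.691 -0.2    0.067]
(313, 125) 0.92008734 [ 0.666 -0.078  0.052]
(413, 105) 0.89486176 [ 0.696 -0.286  0.078]
s 1 d [   0.8 -113.2  -75.5] w [-7.201e+01  1.300e-01 -6.000e-02]
s -1 d [   0.8 -113.2  -75.5] w [ 1.0799e+02 -7.0000e-02 -1.4000e-01]
```

```bash
python3 -m crank '[{"dx":0,"dy":-6,"dz":-4,"wx":-7,"wy":0,"wz":0,"gripper":0.6},{"dx":0,"dy":-12,"dz":-8,"wx":-14,"wy":0,"wz":0,"gripper":0.6},{"dx":0,"dy":-18,"dz":-12,"wx":-21,"wy":0,"wz":0,"gripper":0.6},{"dx":0,"dy":-24,"dz":-16,"wx":-28,"wy":0,"wz":0,"gripper":0.6},{"dx":0,"dy":-30,"dz":-20,"wx":-35,"wy":0,"wz":0,"gripper":0.6}]'
python3 -m crank '[{"dx":0,"dy":0,"dz":0,"wx":-7,"wy":0,"wz":0,"gripper":0.6},{"dx":0,"dy":0,"dz":-10,"wx":-14,"wy":0,"wz":0,"gripper":0.6},{"dx":0,"dy":0,"dz":-20,"wx":-21,"wy":0,"wz":0,"gripper":0.6},{"dx":0,"dy":0,"dz":-30,"wx":-28,"wy":0,"wz":0,"gripper":0.6},{"dx":0,"dy":0,"dz":-40,"wx":-35,"wy":0,"wz":0,"gripper":0.6}]'
python3 - <<'E'
from h import *
goto((.564,-.018),.1,(.1,-.995))
p,d=viewer.grab_frame('top');cv2.imwrite('pics/t10.png',cv2.resize(p[50:250,180:420],(720,600))[:,:,::-1])
E
```

```text
clock: 10.73
eef_pos: [0.5463, -0.1181, 0.1016]
orientation: [-0.615, -0.347, 0.616, -0.349]
wrist_force: [-0.6, 0.5, 0.7]
width: 0.199
clock: 11.15
eef_pos: [0.5669, -0.0853, 0.1021]
orientation: [0.48, 0.517, -0.481, 0.52]
wrist_force: [-0.4, -1.3, 0.5]
width: 0.202
s 1 d [  1.8   2.2 -67.3] w [-1.42  0.22 -0.05]
s -1 d [  1.8   2.2 -67.3] w [ 1.7858e+02 -7.0000e-02 -3.4000e-01]
```

View pics/t10.png

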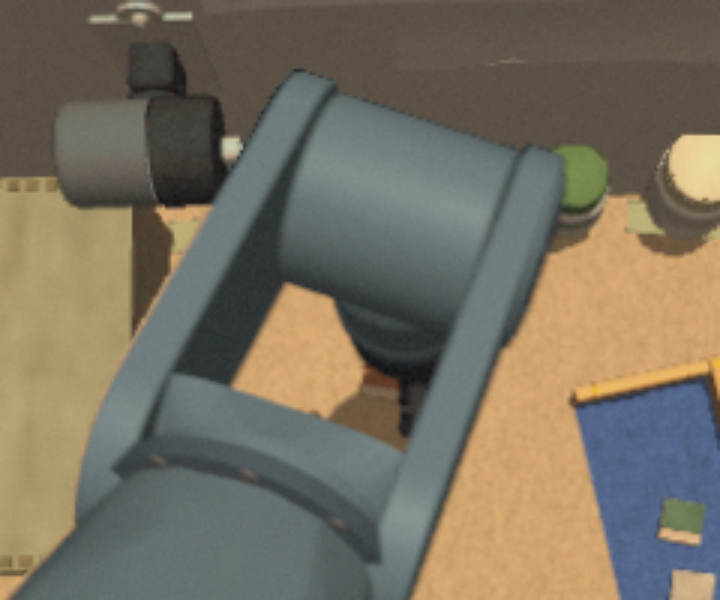

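Run:
```python
from h import *
p,d=viewer.grab_frame('top');c=viewer.camera_info('top');T=c['world_to_cam'];o=-T[:3,:3].T@T[:3,3]
e=status.get_obs()['eef_pos']
K=np.array([[c['fx'],0,c['cx']],[0,c['fy'],c['cy']],[0,0,1]])
for cu in [(300,80),(280,100),(400,130),(540,155),(300,180),(400,200),(500,250),(400,300),(390,345),(230,180),(240,150),(200,130),(530,330)]:
    uv=(180+cu[0]//3,50+cu[1]//3)
    n=cv2.undistortPoints(np.array([[uv]],float),K,np.array(c['dist']))[0,0]
    q=d[uv[1],uv[0]];P=(T[:3,:3].T@(np.array([n[0],n[1],1])*q)+o);print(cu,P.round(3),(P-e).round(3))
```

```text
(300, 80) [ 0.613 -0.047  0.433] [0.046 0.037 0.331]
(280, 100) [ 0.6   -0.04   0.444] [0.033 0.045 0.342]
(400, 130) [ 0.59  -0.088  0.434] [ 0.023 -0.003  0.332]
(540, 155) [ 0.58  -0.145  0.431] [ 0.013 -0.061  0.329]
(300, 180) [ 0.567 -0.048  0.441] [0.    0.037 0.338]
(400, 200) [ 0.558 -0.087  0.442] [-0.009 -0.003  0.34 ]
(500, 250) [ 0.531 -0.125  0.463] [-0.037 -0.041  0.361]
(400, 300) [ 0.523 -0.086  0.417] [-0.044 -0.002  0.315]
(390, 345) [ 0.529 -0.078  0.298] [-0.038  0.006  0.196]
(230, 180) [ 0.559 -0.023  0.466] [-0.008  0.062  0.364]
(240, 150) [ 0.574 -0.026  0.458] [0.007 0.058 0.356]
(200, 130) [0.657 0.025 0.269] [0.089 0.109 0.167]
(530, 330) [ 0.601 -0.17  -0.003] [ 0.033 -0.086 -0.105]
```

The wrist's wide part stays above the mill and the flange clears it by more than 20 mm at the planned start. Proceeding.

```bash
python3 -m crank '[{"dx":0,"dy":0,"dz":-20,"wx":-1,"wy":0,"wz":0,"gripper":0.6},{"dx":0,"dy":1,"dz":-40,"wx":-1.4,"wy":0,"wz":0,"gripper":0.6},{"dx":0,"dy":2,"dz":-58,"wx":-1.4,"wy":0,"wz":0,"gripper":0.6},{"dx":20,"dy":2,"dz":-65,"wx":-1.4,"wy":0,"wz":0,"gripper":0.6},{"dx":45,"dy":2,"dz":-66,"wx":-1.4,"wy":0,"wz":0,"gripper":0.6}]'
python3 - <<'E'
from h import *
goto((.564,-.018),.0207,(.1,-.995))
p,d=viewer.grab_frame('wrist');cv2.imwrite('pics/w11.png',p[:,:,::-1])
p,d=viewer.grab_frame('side');cv2.imwrite('pics/s11.png',cv2.resize(p[160:280,200:390],(760,480))[:,:,::-1])
E
```

```text
clock: 11.67
eef_pos: [0.5662, -0.0191, 0.0589]
orientation: [0.476, 0.52, -0.476, 0.526]
wrist_force: [-0.5, -1.1, 0.1]
width: 0.201
s 1 d [38.2 -2.4 -1.5] w [-0.39  0.32 -0.37]
s -1 d [38.2 -2.4 -1.5] w [179.61  -0.58  -0.5 ]
```

View pics/w11.png

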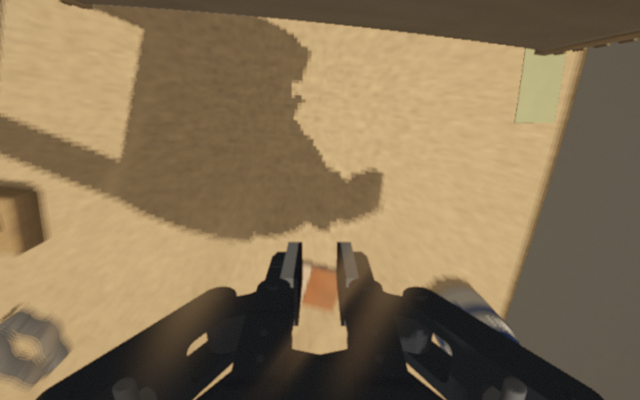

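View pics/s11.png

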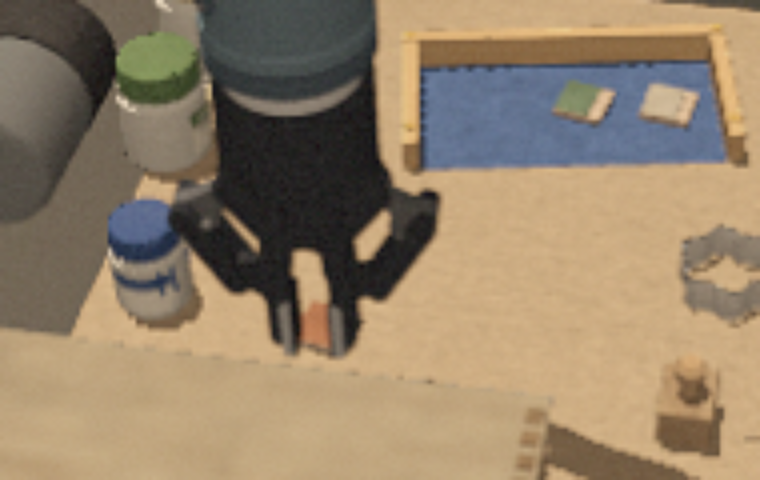

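The red tile is centred between the fingers. Descending with clearance behind it.

```bash
python3 -m crank '[{"dx":20,"dy":-1,"dz":-1,"wx":0,"wy":0,"wz":0,"gripper":0.6},{"dx":33,"dy":-1,"dz":-1,"wx":0,"wy":0,"wz":0,"gripper":0.6},{"dx":37,"dy":-1,"dz":-1,"wx":0,"wy":0,"wz":0,"gripper":0.6},{"dx":38,"dy":-1,"dz":-1,"wx":0,"wy":0,"wz":0,"gripper":0.6}]'
python3 - <<'E'
from h import *
o,R=tool();print(R.apply([1,0,0]),R.apply([0,0,1]))
goto((.573,-.105),.0207,(.1,-.995))
p,d=viewer.grab_frame('wrist');cv2.imwrite('pics/w12.png',p[:,:,::-1])
E
```

```text
clock: 12.1
eef_pos: [0.5605, -0.0195, 0.0191]
orientation: [0.474, 0.523, -0.479, 0.521]
wrist_force: [-14.6, 0.9, 36.8]
width: 0.197
[-0.00588277 -0.00306166 -0.99997801] [ 0.09117685 -0.99583155  0.00251258]
s 1 d [-1.4  4.6 86.3] w [-0.51  0.14  0.35]
s -1 d [-1.4  4.6 86.3] w [179.49   0.55  -0.22]
```

View pics/w12.png

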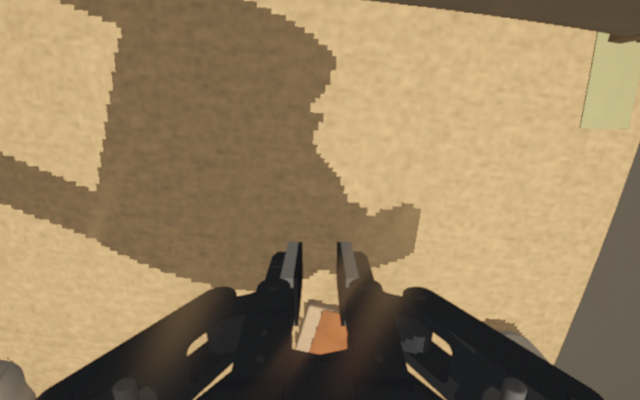

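The tips touch the table, so I'll raise 1.5 mm, shift +5 mm toward the tile centre, then push about 100 mm.

```bash
python3 -m crank '[{"dx":-1.5,"dy":2,"dz":0,"wx":0,"wy":0,"wz":0,"gripper":0.6},{"dx":-1.5,"dy":5,"dz":6,"wx":0,"wy":0,"wz":0,"gripper":0.6},{"dx":-1.5,"dy":6,"dz":14,"wx":0,"wy":0,"wz":0,"gripper":0.6},{"dx":-1.5,"dy":6,"dz":23,"wx":0,"wy":0,"wz":0,"gripper":0.6},{"dx":-1.4,"dy":6,"dz":33,"wx":0,"wy":0,"wz":0,"gripper":0.6}]'
python3 - <<'E'
from h import *
goto((.575,-.125),.0207,(.1,-.995))
E
```

```text
clock: 12.57
eef_pos: [0.5694, -0.053, 0.0203]
orientation: [0.474, 0.523, -0.479, 0.521]
wrist_force: [1.0, 0.5, -0.6]
width: 0.199
s 1 d [-0.2 -0.9 72.2] w [-0.53  0.14  0.38]
s -1 d [-0.2 -0.9 72.2] w [179.47   0.59  -0.22]
```

```bash
python3 -m crank '[{"dx":-0.5,"dy":0,"dz":10,"wx":0,"wy":0,"wz":0,"gripper":0.6},{"dx":-0.5,"dy":0,"dz":20,"wx":0,"wy":0,"wz":0,"gripper":0.6},{"dx":-0.4,"dy":0,"dz":31,"wx":0,"wy":0,"wz":0,"gripper":0.6},{"dx":-0.4,"dy":-1,"dz":42,"wx":0,"wy":0,"wz":0,"gripper":0.6},{"dx":-0.3,"dy":-1,"dz":53,"wx":0,"wy":0,"wz":0,"gripper":0.6}]'
python3 - <<'E'
from h import *
goto((.575,-.125),.0207,(.1,-.995))
p,d=viewer.grab_frame('side');cv2.imwrite('pics/s13.png',cv2.resize(p[160:280,200:390],(760,480))[:,:,::-1])
E
```

```text
clock: 12.98
eef_pos: [0.573, -0.1071, 0.0206]
orientation: [0.475, 0.523, -0.479, 0.521]
wrist_force: [1.7, 0.5, -0.4]
width: 0.202
s 1 d [-0.1  0.4 18. ] w [-0.55  0.13  0.39]
s -1 d [-0.1  0.4 18. ] w [179.45   0.61  -0.21]
```

View pics/s13.png

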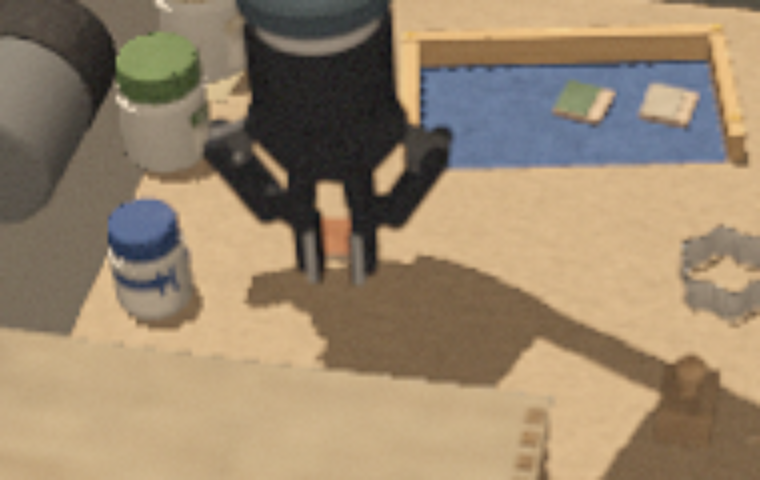

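```bash
python3 -m crank '[{"dx":-0.3,"dy":0,"dz":6,"wx":0,"wy":0,"wz":0,"gripper":0.6},{"dx":-0.3,"dy":0,"dz":12,"wx":0,"wy":0,"wz":0,"gripper":0.6},{"dx":-0.3,"dy":0,"dz":16,"wx":0,"wy":0,"wz":0,"gripper":0.6},{"dx":-0.3,"dy":0,"dz":16,"wx":0,"wy":0,"wz":0,"gripper":0.6},{"dx":-1,"dy":0,"dz":6,"wx":0,"wy":0,"wz":0,"gripper":0.6}]'
python3 -m crank '[{"dx":-20,"dy":0,"dz":-8,"wx":0,"wy":0,"wz":0,"gripper":0.6},{"dx":-50,"dy":10,"dz":-6,"wx":7,"wy":0,"wz":0,"gripper":0.6},{"dx":-70,"dy":20,"dz":0,"wx":14,"wy":0,"wz":0,"gripper":0.6},{"dx":-80,"dy":30,"dz":6,"wx":21,"wy":0,"wz":0,"gripper":0.6},{"dx":-80,"dy":40,"dz":10,"wx":28,"wy":0,"wz":0,"gripper":0.6}]'
python3 - <<'E'
from h import *
p,d=viewer.grab_frame('side');cv2.imwrite('pics/s14.png',cv2.resize(p[160:280,200:390],(760,480))[:,:,::-1])
p,d=viewer.grab_frame('wrist');cv2.imwrite('pics/w14.png',p[:,:,::-1])
E
```

```text
clock: 13.45
eef_pos: [0.5745, -0.1162, 0.022]
orientation: [0.475, 0.522, -0.48, 0.521]
wrist_force: [-0.6, 0.3, -0.2]
width: 0.197
clock: 13.87
eef_pos: [0.6181, -0.1218, 0.1056]
orientation: [-0.589, -0.387, 0.592, -0.391]
wrist_force: [-0.5, -0.7, -0.6]
width: 0.197
```

View pics/s14.png

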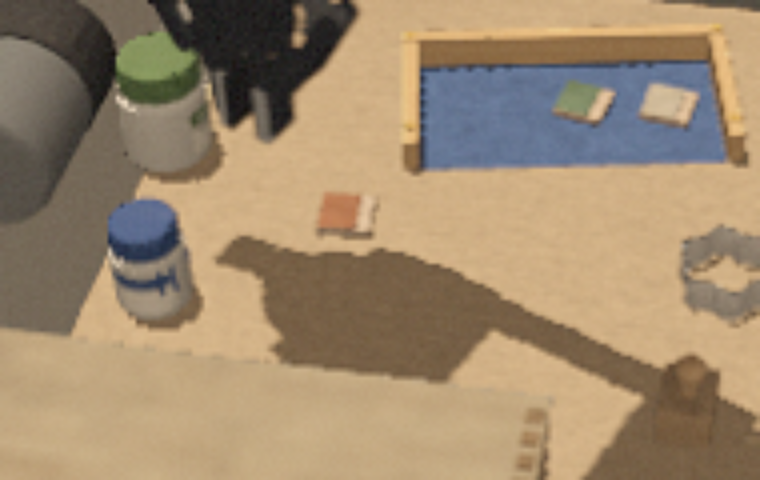

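View pics/w14.png

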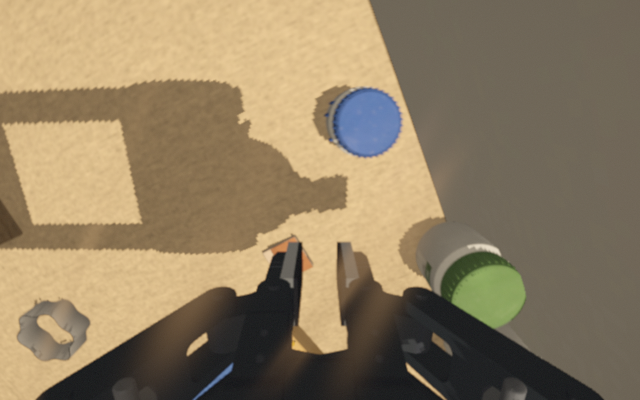

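Run:
```python
from h import *
c=viewer.camera_info('side')
P=ray(c,[(200+348/4,160+214/4)],.004)[0,:2];print(P)
B=np.array([.4645,-.268]);a=np.radians(11.66);ex=np.array([np.cos(a),np.sin(a)]);ey=np.array([-ex[1],ex[0]])
q=P-B;print(q@ex,q@ey)
s=P+.045*ex
for dd in (-ex,np.array([-1,-.0])):
  s=P-.045*dd;print(s);goto(s,.1,dd)
print(status.get_obs()['joint_pos'])
```

```text
[ 0.57680012 -0.15408893]
0.1330045547217983 0.08886415936757956
[ 0.62087151 -0.14499426]
s 1 d [ 3.2 12.5 20. ] w [55.36  0.31 -0.18]
s -1 d [ 3.2 12.5 20. ] w [-124.64    0.21    0.37]
[ 0.62180012 -0.15408893]
s 1 d [ 3.2 16.9 28. ] w [67.02  0.29 -0.21]
s -1 d [ 3.2 16.9 28. ] w [-112.98    0.24    0.33]
[-0.38012868  0.45859419  1.56833197 -0.00668034  1.11454576  0.02397186]
```

```bash
python3 -m crank '[{"dx":0,"dy":3,"dz":4,"wx":7,"wy":0,"wz":0,"gripper":0.6},{"dx":0,"dy":6,"dz":8,"wx":14,"wy":0,"wz":0,"gripper":0.6},{"dx":0,"dy":9,"dz":12,"wx":21,"wy":0,"wz":0,"gripper":0.6},{"dx":0,"dy":12,"dz":16,"wx":28,"wy":0,"wz":0,"gripper":0.6},{"dx":0,"dy":12.5,"dz":20,"wx":35,"wy":0,"wz":0,"gripper":0.6}]'
python3 -m crank '[{"dx":0,"dy":0,"dz":0,"wx":7,"wy":0,"wz":0,"gripper":0.6},{"dx":0,"dy":0,"dz":0,"wx":14,"wy":0,"wz":0,"gripper":0.6},{"dx":0,"dy":0,"dz":0,"wx":20,"wy":0,"wz":0,"gripper":0.6},{"dx":0,"dy":0,"dz":0,"wx":20,"wy":0,"wz":0,"gripper":0.6}]'
python3 - <<'E'
from h import *
p,d=viewer.grab_frame('wrist');cv2.imwrite('pics/w15.png',p[:,:,::-1])
goto((.622,-.145),.021,(-.979,-.202))
E
```

```text
clock: 14.38
eef_pos: [0.6198, -0.1437, 0.102]
orientation: [-0.678, -0.194, 0.682, -0.196]
wrist_force: [-0.4, 0.2, 0.7]
width: 0.202
clock: 14.72
eef_pos: [0.6185, -0.1423, 0.1008]
orientation: [-0.701, -0.073, 0.706, -0.075]
wrist_force: [-0.5, -0.1, -0.4]
width: 0.198
s 1 d [80.   3.  -3.3] w [ 0.66  0.4  -0.12]
s -1 d [80.   3.  -3.3] w [-179.34    0.18    0.63]
```

View pics/w15.png

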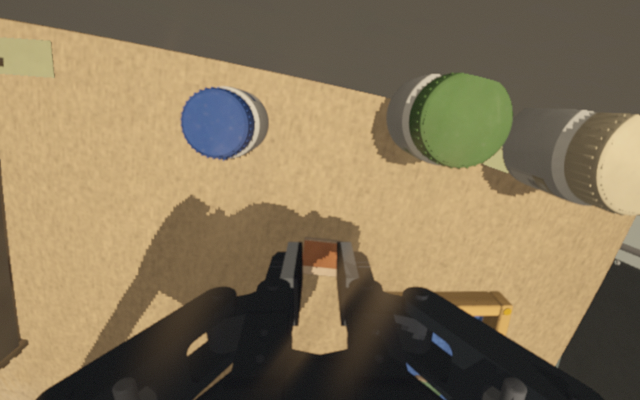

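The red tile is centred at (321,253) and the jars (218,122) and (460,118) are clear. Descending.

```bash
python3 -m crank '[{"dx":30,"dy":2,"dz":-5,"wx":0,"wy":0,"wz":0,"gripper":0.6},{"dx":60,"dy":3,"dz":-5,"wx":0.5,"wy":0,"wz":0,"gripper":0.6},{"dx":74,"dy":3,"dz":-5,"wx":0.5,"wy":0,"wz":0,"gripper":0.6},{"dx":77.5,"dy":3,"dz":-5,"wx":0.5,"wy":0,"wz":0,"gripper":0.6},{"dx":78.5,"dy":3,"dz":-5,"wx":0.5,"wy":0,"wz":0,"gripper":0.6}]'
python3 - <<'E'
from h import *
B=np.array([.4645,-.268]);a=np.radians(11.66);ex=np.array([np.cos(a),np.sin(a)]);ey=np.array([-ex[1],ex[0]])
goto(B+ex*(.049+.029)+ey*.089,.0207,-ex)
E
```

```text
clock: 15.18
eef_pos: [0.6225, -0.1439, 0.0212]
orientation: [-0.7, -0.073, 0.707, -0.074]
wrist_force: [0.5, 0.5, -0.1]
width: 0.199
s 1 d [1.400e+00 1.000e-01 1.018e+02] w [ 0.31  0.55 -0.01]
s -1 d [1.400e+00 1.000e-01 1.018e+02] w [-1.7969e+02  2.0000e-02  8.6000e-01]
```

```bash
python3 -m crank '[{"dx":0.5,"dy":0,"dz":8,"wx":0,"wy":0,"wz":0,"gripper":0.6},{"dx":0.5,"dy":0,"dz":17,"wx":0,"wy":0,"wz":0,"gripper":0.6},{"dx":0.7,"dy":0,"dz":27,"wx":0,"wy":0,"wz":0,"gripper":0.6},{"dx":0.9,"dy":0,"dz":38,"wx":0,"wy":0,"wz":0,"gripper":0.6},{"dx":1,"dy":0,"dz":49,"wx":0,"wy":0,"wz":0,"gripper":0.6}]'
python3 - <<'E'
from h import *
B=np.array([.4645,-.268]);a=np.radians(11.66);ex=np.array([np.cos(a),np.sin(a)]);ey=np.array([-ex[1],ex[0]])
goto(B+ex*(.049+.029)+ey*.089,.0207,-ex)
p,d=viewer.grab_frame('side');cv2.imwrite('pics/s16.png',cv2.resize(p[160:280,200:390],(760,480))[:,:,::-1])
E
```

```text
clock: 15.6
eef_pos: [0.5742, -0.1546, 0.0222]
orientation: [-0.701, -0.073, 0.706, -0.075]
wrist_force: [-0.3, -0.7, -0.0]
width: 0.2
s 1 d [ 1.9 -0.4 52.3] w [ 0.36  0.45 -0.09]
s -1 d [ 1.9 -0.4 52.3] w [-1.7964e+02  1.5000e-01  7.1000e-01]
```

View pics/s16.png

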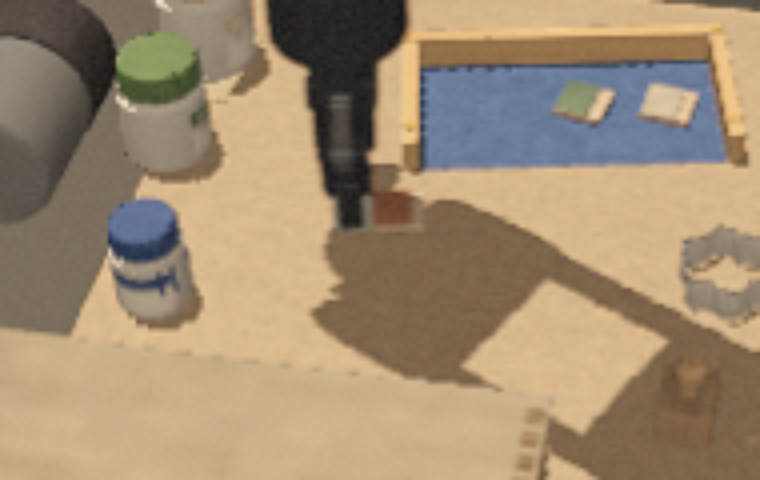

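The red tile (395,210) is sliding squarely ahead of the fork. I'll correct the height by -1.5 mm and continue.

```bash
python3 -m crank '[{"dx":1.2,"dy":0,"dz":8,"wx":0,"wy":0,"wz":0,"gripper":0.6},{"dx":1.7,"dy":0,"dz":18,"wx":0,"wy":0,"wz":0,"gripper":0.6},{"dx":1.9,"dy":0,"dz":28,"wx":0,"wy":0,"wz":0,"gripper":0.6},{"dx":2,"dy":0,"dz":39,"wx":0,"wy":0,"wz":0,"gripper":0.6},{"dx":2,"dy":0,"dz":49,"wx":0,"wy":0,"wz":0,"gripper":0.6}]'
python3 -m crank '[{"dx":0,"dy":0,"dz":4,"wx":0,"wy":0,"wz":0,"gripper":0.6},{"dx":-1,"dy":0,"dz":-4,"wx":0,"wy":0,"wz":0,"gripper":0.6},{"dx":-25,"dy":0,"dz":-14,"wx":0,"wy":0,"wz":0,"gripper":0.6},{"dx":-60,"dy":0,"dz":-15,"wx":0,"wy":0,"wz":0,"gripper":0.6},{"dx":-90,"dy":-10,"dz":-15,"wx":-7,"wy":0,"wz":0,"gripper":0.6}]'
python3 - <<'E'
from h import *
p,d=viewer.grab_frame('side');cv2.imwrite('pics/s17.png',cv2.resize(p[160:280,200:390],(760,480))[:,:,::-1])
E
```

```text
clock: 16.07
eef_pos: [0.5232, -0.165, 0.0204]
orientation: [-0.7, -0.073, 0.707, -0.075]
wrist_force: [0.2, 0.3, 0.7]
width: 0.202
clock: 16.48
eef_pos: [0.5382, -0.153, 0.1118]
orientation: [-0.694, -0.116, 0.701, -0.117]
wrist_force: [0.9, -1.3, 0.1]
width: 0.199
```

View pics/s17.png

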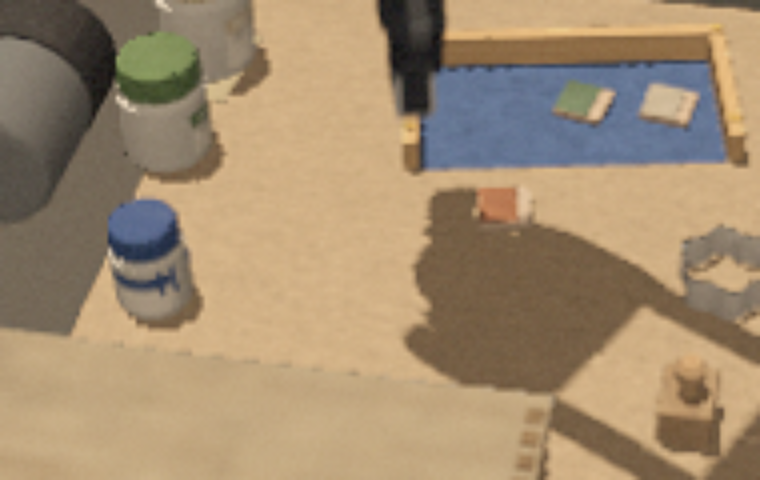

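Run:
```python
from h import *
c=viewer.camera_info('side')
P=ray(c,[(200+505/4,160+206/4)],.004)[0,:2];print(P)
B=np.array([.4645,-.268]);a=np.radians(11.66);ex=np.array([np.cos(a),np.sin(a)]);ey=np.array([-ex[1],ex[0]])
q=P-B;print(q@ex,q@ey)
t=B+.05*ex;d=t-P;d/=np.linalg.norm(d);print('dir',d)
d=-ey
s=P-.05*d;print(s,'end',P-d*.029+d*(q@ey));goto(s,.1,d)
```

```text
[ 0.4899704  -0.17486237]
0.04376824458976645 0.08606799854120961
dir [ 0.27230167 -0.96221193]
[ 0.47986521 -0.12589416] end [ 0.50150404 -0.23075272]
s 1 d [ 18.  -45.4  48.6] w [-81.93   0.38  -0.13]
s -1 d [ 18.  -45.4  48.6] w [98.07 -0.14 -0.39]
```

```bash
python3 -m crank '[{"dx":0,"dy":-4,"dz":4,"wx":-7,"wy":0,"wz":0,"gripper":0.6},{"dx":0,"dy":-8,"dz":8,"wx":-14,"wy":0,"wz":0,"gripper":0.6},{"dx":0,"dy":-16,"dz":16,"wx":-21,"wy":0,"wz":0,"gripper":0.6},{"dx":0,"dy":-24,"dz":25,"wx":-28,"wy":0,"wz":0,"gripper":0.6},{"dx":0,"dy":-32,"dz":34,"wx":-35,"wy":0,"wz":0,"gripper":0.6}]'
python3 -m crank '[{"dx":0,"dy":0,"dz":0,"wx":-7,"wy":0,"wz":0,"gripper":0.6},{"dx":0,"dy":0,"dz":0,"wx":-14,"wy":0,"wz":0,"gripper":0.6},{"dx":0,"dy":0,"dz":0,"wx":-21,"wy":0,"wz":0,"gripper":0.6},{"dx":0,"dy":0,"dz":0,"wx":-28,"wy":0,"wz":0,"gripper":0.6},{"dx":0,"dy":0,"dz":0,"wx":-35,"wy":0,"wz":0,"gripper":0.6}]'
python3 - <<'E'
from h import *
goto((.480,-.126),.021,(.2021,-.9794))
E
```

```text
clock: 16.95
eef_pos: [0.4986, -0.1332, 0.1182]
orientation: [-0.626, -0.325, 0.628, -0.329]
wrist_force: [-0.3, -0.3, 0.6]
width: 0.202
clock: 17.37
eef_pos: [0.4994, -0.1331, 0.1185]
orientation: [0.497, 0.5, -0.5, 0.504]
wrist_force: [0.3, -0.2, 0.6]
width: 0.202
s 1 d [ 97.4 -19.4  -7.9] w [-11.22   0.39  -0.  ]
s -1 d [ 97.4 -19.4  -7.9] w [168.77  -0.    -0.58]
```

```bash
python3 -m crank '[{"dx":0,"dy":-10,"dz":-5,"wx":-6,"wy":0,"wz":0,"gripper":0.6},{"dx":20,"dy":-19,"dz":-9,"wx":-11,"wy":0.3,"wz":0,"gripper":0.6},{"dx":50,"dy":-19.5,"dz":-9,"wx":-11,"wy":0.3,"wz":0,"gripper":0.6},{"dx":80,"dy":-19.5,"dz":-9,"wx":-11,"wy":0.3,"wz":0,"gripper":0.6},{"dx":92,"dy":-19.5,"dz":-9,"wx":-11,"wy":0.3,"wz":0,"gripper":0.6}]'
python3 - <<'E'
from h import *
goto((.480,-.126),.021,(.2021,-.9794))
p,d=viewer.grab_frame('wrist');cv2.imwrite('pics/w18.png',p[:,:,::-1])
E
```

```text
clock: 17.78
eef_pos: [0.4785, -0.1237, 0.0233]
orientation: [0.447, 0.548, -0.448, 0.546]
wrist_force: [-0.2, -0.7, -0.5]
width: 0.199
s 1 d [2.3 1.  2.6] w [-0.23 -0.05  0.16]
s -1 d [2.3 1.  2.6] w [1.7977e+02 2.5000e-01 8.0000e-02]
```

View pics/w18.png

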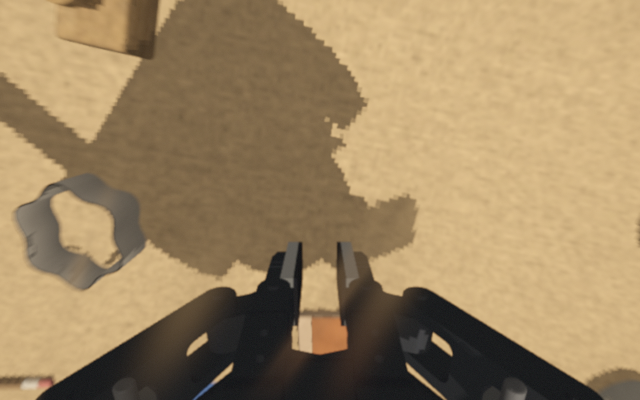

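Run:
```python
from h import *
c=viewer.camera_info('wrist')
B=np.array([.4645,-.268]);a=np.radians(11.66);ex=np.array([np.cos(a),np.sin(a)]);ey=np.array([-ex[1],ex[0]])
for uv,z in [((299,345),.0),((299,316),.006),((312,317),.007)]:
  P=ray(c,[uv],z)[0,:2]-B;print(P@ex,P@ey)
e=status.get_obs()['eef_pos'][:2]-B;print(e@ex,e@ey)
```

```text
0.030360971683374323 0.08258523472998212
0.031367038932295144 0.10695449271724777
0.038267283531433646 0.10709637365251848
0.04209731433258116 0.13900801817925884
```

The red tile's left edge is at bay x=0.030, so its centre is about 0.0485. I'll shift +5 mm and push in about 108 mm.

```bash
python3 -m crank '[{"dx":1,"dy":3,"dz":0,"wx":0,"wy":0,"wz":0,"gripper":0.6},{"dx":2.3,"dy":5,"dz":6,"wx":0,"wy":0,"wz":0,"gripper":0.6},{"dx":2.4,"dy":5,"dz":15,"wx":0,"wy":0,"wz":0,"gripper":0.6},{"dx":2.4,"dy":5,"dz":25,"wx":0,"wy":0,"wz":0,"gripper":0.6},{"dx":2.4,"dy":5,"dz":36,"wx":0,"wy":0,"wz":0,"gripper":0.6}]'
python3 - <<'E'
from h import *
B=np.array([.4645,-.268]);a=np.radians(11.66);ex=np.array([np.cos(a),np.sin(a)]);ey=np.array([-ex[1],ex[0]])
goto(B+.048*ex+.030*ey,.0207,-ey)
E
```

```text
clock: 18.25
eef_pos: [0.4909, -0.1592, 0.0209]
orientation: [0.447, 0.548, -0.448, 0.546]
wrist_force: [-0.2, -0.5, -0.4]
width: 0.201
s 1 d [ 0.2  0.4 71.2] w [-0.23 -0.04  0.16]
s -1 d [ 0.2  0.4 71.2] w [1.7977e+02 2.5000e-01 6.0000e-02]
```

```bash
python3 -m crank '[{"dx":0,"dy":0,"dz":9,"wx":0,"wy":0,"wz":0,"gripper":0.6},{"dx":0.1,"dy":0,"dz":19,"wx":0,"wy":0,"wz":0,"gripper":0.6},{"dx":0.2,"dy":0,"dz":29,"wx":0,"wy":0,"wz":0,"gripper":0.6},{"dx":0.2,"dy":0,"dz":40,"wx":0,"wy":0,"wz":0,"gripper":0.6},{"dx":0.2,"dy":0,"dz":50,"wx":0,"wy":0,"wz":0,"gripper":0.6}]'
python3 - <<'E'
from h import *
B=np.array([.4645,-.268]);a=np.radians(11.66);ex=np.array([np.cos(a),np.sin(a)]);ey=np.array([-ex[1],ex[0]])
goto(B+.048*ex+.030*ey,.0207,-ey)
p,d=viewer.grab_frame('side');cv2.imwrite('pics/s19.png',cv2.resize(p[160:280,200:390],(760,480))[:,:,::-1])
E
```

```text
clock: 18.67
eef_pos: [0.501, -0.2096, 0.0208]
orientation: [0.447, 0.548, -0.448, 0.546]
wrist_force: [0.1, 0.3, 0.0]
width: 0.201
s 1 d [ 0.   0.5 19.8] w [-0.25 -0.03  0.16]
s -1 d [ 0.   0.5 19.8] w [1.7975e+02 2.5000e-01 5.0000e-02]
```

View pics/s19.png

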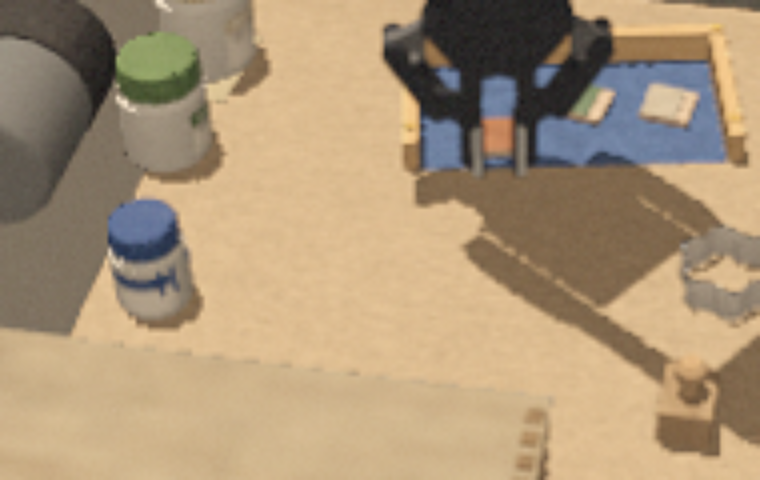

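The red tile (497,135) is inside the mouth. I'll push the last 22 mm, then back off, lift and clear the view.

```bash
python3 -m crank '[{"dx":0,"dy":0,"dz":7,"wx":0,"wy":0,"wz":0,"gripper":0.6},{"dx":0,"dy":0,"dz":14,"wx":0,"wy":0,"wz":0,"gripper":0.6},{"dx":0,"dy":0,"dz":20,"wx":0,"wy":0,"wz":0,"gripper":0.6},{"dx":0,"dy":0,"dz":23,"wx":0,"wy":0,"wz":0,"gripper":0.6},{"dx":0,"dy":0,"dz":23,"wx":0,"wy":0,"wz":0,"gripper":0.6}]'
python3 -m crank '[{"dx":-1,"dy":0,"dz":-8,"wx":0,"wy":0,"wz":0,"gripper":0.6},{"dx":-20,"dy":0,"dz":-16,"wx":0,"wy":0,"wz":0,"gripper":0.6},{"dx":-60,"dy":0,"dz":-20,"wx":0,"wy":0,"wz":0,"gripper":0.6},{"dx":-100,"dy":0,"dz":-30,"wx":0,"wy":0,"wz":0,"gripper":0.6},{"dx":-140,"dy":-20,"dz":-60,"wx":0,"wy":0,"wz":0,"gripper":0.6}]'
python3 -m crank '[{"dx":-30,"dy":-20,"dz":-35,"wx":0,"wy":0,"wz":0,"gripper":0.6},{"dx":-50,"dy":-40,"dz":-70,"wx":0,"wy":0,"wz":0,"gripper":0.6},{"dx":-60,"dy":-60,"dz":-105,"wx":0,"wy":0,"wz":0,"gripper":0.6},{"dx":-60,"dy":-80,"dz":-135,"wx":0,"wy":0,"wz":0,"gripper":0.6},{"dx":-60,"dy":-80,"dz":-135,"wx":0,"wy":0,"wz":0,"gripper":0.6}]'
python3 - <<'E'
from h import *
p,d=viewer.grab_frame('side');cv2.imwrite('pics/s20.png',cv2.resize(p[160:280,200:390],(760,480))[:,:,::-1])
p,d=viewer.grab_frame('top');cv2.imwrite('pics/t20.png',cv2.resize(p[90:290,220:460],(720,600))[:,:,::-1])
print(status.get_obs()['joint_vel'].round(3))
E
```

```text
clock: 19.13
eef_pos: [0.5065, -0.2347, 0.0212]
orientation: [0.447, 0.547, -0.449, 0.547]
wrist_force: [-0.0, -1.1, 0.7]
width: 0.203
clock: 19.55
eef_pos: [0.4833, -0.1861, 0.1554]
orientation: [0.448, 0.545, -0.449, 0.549]
wrist_force: [1.7, -0.3, 2.6]
width: 0.197
clock: 19.97
eef_pos: [0.374, -0.0645, 0.2142]
orientation: [0.447, 0.546, -0.448, 0.549]
wrist_force: [1.8, -0.7, 0.1]
width: 0.197
[-0.031  0.071 -0.063 -0.005 -0.027 -0.012]
```

View pics/s20.png

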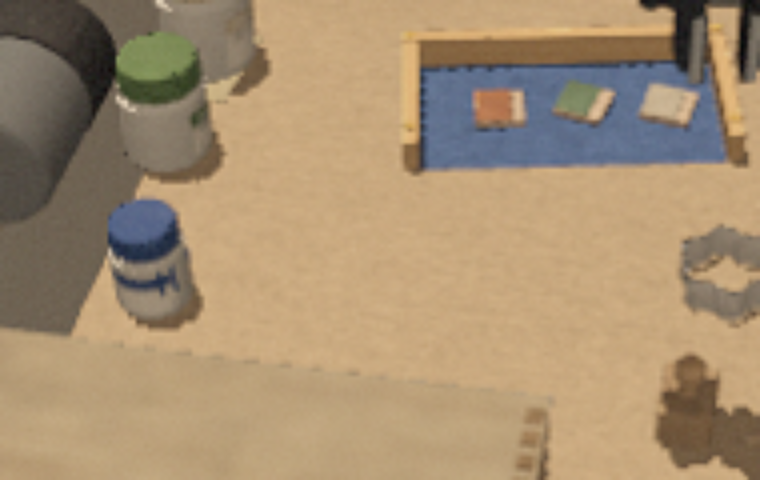

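View pics/t20.png

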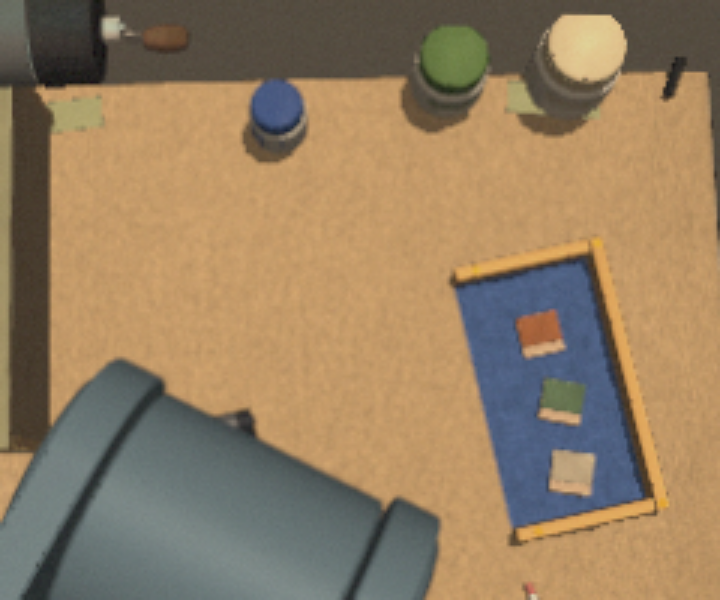

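All three tiles lie flat well inside the bay. The jar, cutter and stamp are at the same pixels as before, and the arm is clear. Handing in.

```bash
python3 -m crank '[{"dx":0,"dy":0,"dz":0,"wx":0,"wy":0,"wz":0,"gripper":0.6},{"dx":0,"dy":0,"dz":0,"wx":0,"wy":0,"wz":0,"gripper":0.6}]'; python3 -c "
from workcell import arm; print(arm.job_done())"
```

```text
clock: 20.23
eef_pos: [0.3776, -0.0677, 0.2146]
orientation: [0.447, 0.545, -0.448, 0.55]
wrist_force: [-0.4, -0.1, 0.5]
width: 0.201
the job is handed in; nothing more can be done
None
```

I slid all three tiles into the bay with the fingertips, used as a narrow fork, and handed the job in at about 20 s. Green and grey went in on slanted pushes. Red took three: away from the mill, sideways, then straight in.

**Final checks:**
- **Tiles:** the last top and side pictures show all three lying flat on the felt, well past the open edge and not touching each other.
- **Bystanders:** the side view shows the jar, stamp block and cutter where they were. The arm hid the stamp and cutter in the last top picture.
- **Arm:** it was clear of everything and nearly still.

**What went wrong:**
- **Grey tile:** partway through its push the tool had crept up 2–3 mm. The fingertips rode onto the tile's edge at about 11 N. I lifted, backed off, went lower and pushed again.
- **Table contact:** the fingertips twice touched the table on descent, at 27 N and 37 N. I raised the tool each time.
- **Mill handle:** my first approach to the red tile brought the gripper very close to the mill's handle. No contact force showed, and I backed out and took the three-push route.

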